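# Clean out a charger housing, press its covers home, tidy up

## Task

Finish the charger housing: first push all the old adhesive lumps along the channel and off its open end into the chip tray with the scraper block, without touching a lump with the fingers. Then lay every cover plate that is on the bench in a bay of its own, centred between the lines, and press it down firmly until it sits level and flush with the side walls. Tidy up: stand the scraper upright on its cork pad again, nest the three empty white parts cups upright inside one another on the bench by size, and leave the other things on the bench where they are.

Things in the scene. Friction and masses are not known exactly. Their poses are not given: they have to be found in the camera images.
- housing: Fixed grey open charger housing: block 94 (its x) x 210 mm (its y); yaw varies. Origin: centre of underside, z up. A channel along y in its top: flat floor (deck) 40 mm above the origin, side walls 9 mm higher, inner faces at x = +-35 mm. Closed at -y by a 9 mm wall (inner face y = -105 mm); open at y = +105 mm, over a chip tray. Black rubber strips line both walls.
- bay0 (a point): First bay, next to the closed end: its centre on the deck, at y = -70 mm of the housing; housing axes. In every bay a strip 6 mm wide along each wall stands 5 mm above the deck (58 mm clear between) and holds a cover 5 mm too high. Each of the two strips gives way at about 3 N (press a cover with 10 to 20 N), sinks level with the deck and stays down.
- bay1 (a point): Middle bay, at y = 0 of the housing: its centre on the deck; housing axes. Bays follow at 70 mm; fine black lines across the tops of the side walls mark where they meet. A cover that is home has its origin here and its top level with the walls.
- bay2 (a point): Last bay, next to the open end, at y = +70 mm of the housing: its centre on the deck; housing axes. Strips as in the other bays.
- tray_floor (a point): Centre of the inner floor of the chip tray, an open grey box fixed to the housing beyond the open end of the channel; housing axes. Inside 118 mm (x) by 88 mm (y), rim 26 mm above this floor and 10 mm below the deck.
- cover0: Loose aluminium cover plate 66 (its x) x 62 (its y) x 9 mm, 55 to 90 g, with an upright black pull tab in the middle: 14 mm thick (x), 30 mm long (y), top 33 mm above the origin. Origin: centre of underside, z up. With x across the channel it has 2 mm to spare at each side. All alike, any fits any bay; two or three are there (absent: None).
- cover1: Loose aluminium cover plate 66 (its x) x 62 (its y) x 9 mm, 55 to 90 g, with an upright black pull tab in the middle: 14 mm thick (x), 30 mm long (y), top 33 mm above the origin. Origin: centre of underside, z up. With x across the channel it has 2 mm to spare at each side. All alike, any fits any bay; two or three are there (absent: None).
- cover2: Loose aluminium cover plate 66 (its x) x 62 (its y) x 9 mm, 55 to 90 g, with an upright black pull tab in the middle: 14 mm thick (x), 30 mm long (y), top 33 mm above the origin. Origin: centre of underside, z up. With x across the channel it has 2 mm to spare at each side. All alike, any fits any bay; two or three are there (absent: None).
- scraper: Wooden scraper block standing upright: foot 52 mm (its x) by 28 mm (its y) by 22 mm high, and on it a grip block 44 mm (x) by 24 mm (y) that reaches 58 mm above the origin. Origin: centre of the underside, z up. 160 to 260 g. Held across its y by the grip block, it fits between the rubber strips with its x across the channel, 3 mm to spare at each side.
- rest: Fixed cork pad 90 x 90 x 4 mm at the left, on which the scraper stands. Origin: centre of the underside; the scraper stands 4 mm above it.
- lump0: Loose hard off-white lump of old adhesive, about 15 mm across and 8 to 10 mm high, 10 g, lying on the deck of the housing. Origin: centre of the underside as built. Three to five are there (absent: None).
- lump1: Loose hard off-white lump of old adhesive, about 15 mm across and 8 to 10 mm high, 10 g, lying on the deck of the housing. Origin: centre of the underside as built. Three to five are there (absent: None).
- lump2: Loose hard off-white lump of old adhesive, about 15 mm across and 8 to 10 mm high, 10 g, lying on the deck of the housing. Origin: centre of the underside as built. Three to five are there (absent: None).
- lump3: Loose hard off-white lump of old adhesive, about 15 mm across and 8 to 10 mm high, 10 g, lying on the deck of the housing. Origin: centre of the underside as built. Three to five are there (absent: None).
- lump4: Loose hard off-white lump of old adhesive, about 15 mm across and 8 to 10 mm high, 10 g, lying on the deck of the housing. Origin: centre of the underside as built. Three to five are there (absent: None).
- cup_big: Loose empty white parts cup, round and slightly tapered, 84 mm across the rim, 72 mm at the foot, 42 mm high, 90 g; inside 66 mm wide at its floor. Wall 3 mm, floor 4 mm thick. Origin: centre of its underside, z up.
- cup_mid: Loose empty white parts cup, round and slightly tapered, 64 mm across the rim, 54 mm at the foot, 52 mm high, 60 g; inside 48 mm wide at its floor; fits in the big cup and then stands 14 mm out of it. Wall 3 mm, floor 4 mm thick. Origin: centre of its underside, z up.
- cup_small: Loose empty white parts cup, round and slightly tapered, 44 mm across the rim, 36 mm at the foot, 58 mm high, 40 g; fits in the middle cup and then stands 10 mm out of it. Wall 3 mm, floor 4 mm thick. Origin: centre of its underside, z up.
- spool: Loose grey spool, 56 mm across, 28 mm high; not to be disturbed. Origin: centre of its underside.
- fluxtin: Loose small tin, 44 mm across, 40 mm high; not to be disturbed. Origin: centre of its underside.
- driver: Loose screwdriver lying along its x, about 200 mm long; not to be disturbed. Origin: on its underside near the middle.
- battery: Loose grey battery pack, 70 x 35 x 20 mm; not to be disturbed. Origin: centre of its underside.
Things that resemble listed ones, but are neither listed nor needed, are in the scene too. What is shaped like the cup_mid but blue or purple is not meant.

How it is judged:
On the way, in this order (a step that is already met when the one before it is completed fails the run):
1. the scraper is set down in the channel (x of scraper in the frame of bay1 between -0.01 and 0.01 m and y of scraper in the frame of bay1 between -0.12 and 0.12 m and z of scraper in the frame of bay1 below 0.012 m), for 0.2 s.
2. all lumps lie in the chip tray (x of lump0 in the frame of tray_floor between -0.062 and 0.062 m and y of lump0 in the frame of tray_floor between -0.047 and 0.047 m and z of each of lump0, lump1, lump2, lump3, lump4 in the frame of tray_floor below 0.03 m and x of lump1 in the frame of tray_floor between -0.062 and 0.062 m and y of lump1 in the frame of tray_floor between -0.047 and 0.047 m and x of lump2 in the frame of tray_floor between -0.062 and 0.062 m and y of lump2 in the frame of tray_floor between -0.047 and 0.047 m and x of lump3 in the frame of tray_floor between -0.062 and 0.062 m and y of lump3 in the frame of tray_floor between -0.047 and 0.047 m and x of lump4 in the frame of tray_floor between -0.062 and 0.062 m and y of lump4 in the frame of tray_floor between -0.047 and 0.047 m), for 0.2 s.
3. every cover is pressed home, each in its own bay (((x of cover0 in the frame of bay0 between -0.004 and 0.004 m and y of cover0 in the frame of bay0 between -0.006 and 0.006 m and z of cover0 in the frame of bay0 below 0.002 m) or (x of cover0 in the frame of bay1 between -0.004 and 0.004 m and y of cover0 in the frame of bay1 between -0.006 and 0.006 m and z of cover0 in the frame of bay1 below 0.002 m) or (x of cover0 in the frame of bay2 between -0.004 and 0.004 m and y of cover0 in the frame of bay2 between -0.006 and 0.006 m and z of cover0 in the frame of bay2 below 0.002 m)) and angle between the z axis of each of cover0, cover1, cover2 and the z axis of housing, either way round below 0.03 rad and angle between each of cover0, cover1, cover2's own z axis and vertical below 0.1 rad and ((x of cover1 in the frame of bay0 between -0.004 and 0.004 m and y of cover1 in the frame of bay0 between -0.006 and 0.006 m and z of cover1 in the frame of bay0 below 0.002 m) or (x of cover1 in the frame of bay1 between -0.004 and 0.004 m and y of cover1 in the frame of bay1 between -0.006 and 0.006 m and z of cover1 in the frame of bay1 below 0.002 m) or (x of cover1 in the frame of bay2 between -0.004 and 0.004 m and y of cover1 in the frame of bay2 between -0.006 and 0.006 m and z of cover1 in the frame of bay2 below 0.002 m)) and ((x of cover2 in the frame of bay0 between -0.004 and 0.004 m and y of cover2 in the frame of bay0 between -0.006 and 0.006 m and z of cover2 in the frame of bay0 below 0.002 m) or (x of cover2 in the frame of bay1 between -0.004 and 0.004 m and y of cover2 in the frame of bay1 between -0.006 and 0.006 m and z of cover2 in the frame of bay1 below 0.002 m) or (x of cover2 in the frame of bay2 between -0.004 and 0.004 m and y of cover2 in the frame of bay2 between -0.006 and 0.006 m and z of cover2 in the frame of bay2 below 0.002 m))), for 0.2 s.
At the end, for the whole second after the job is handed in: All lumps in the chip tray; every cover in a bay, within 4 mm across and 6 mm along the channel, at most 2 mm above the deck, level to 0.03 rad; scraper upright on the cork pad within 35 mm of its centre; small cup in middle cup in big cup, each on the floor below, upright; all at rest (all of step 2 and all of step 3 and horizontal distance between cup_small and cup_mid below 0.01 m and z of cup_small in the frame of cup_mid between 0.001 and 0.008 m and horizontal distance between cup_mid and cup_big below 0.01 m and z of cup_mid in the frame of cup_big between 0.001 and 0.008 m and height (world z) of cup_big below 0.005 m and angle between each of cup_small, cup_mid, cup_big, scraper's own z axis and vertical below 0.1 rad and horizontal distance between scraper and rest below 0.035 m and height (world z) of scraper between 0.001 and 0.008 m and linear speed of each of cover0, cover1, cover2, scraper, cup_small, cup_mid, cup_big below 0.02 m/s); the robot touches nothing.
It fails at once if the fingers touch a lump (contact force between the fingers and lump0 above 1 N or contact force between the fingers and lump1 above 1 N or contact force between the fingers and lump2 above 1 N or contact force between the fingers and lump3 above 1 N or contact force between the fingers and lump4 above 1 N).
It fails at once if a bystander is moved more than 40 mm (distance of any of spool, fluxtin, driver, battery from where it was at the start of the episode above 0.04 m).
Of cover0, cover1, cover2 only 2 to 3 are there at a start; the rules pass over those that are not, and their reading is None.
Of lump0, lump1, lump2, lump3, lump4 only 3 to 5 are there at a start; the rules pass over those that are not, and their reading is None.
At some moment in a run one of cover0, cover1, cover2 may be knocked a few centimetres aside while the robot is not near it.
Once in a run the grip may slacken for a moment while it holds something.
It also fails if it takes over 210 s, if anything falls off the work surface, if the arm or the gripper's body presses on something with over 40 N, if the wrist force passes 120 N, or if a joint passes its speed limit or range.

## Robot

A 7-joint arm with a two-finger parallel gripper is mounted at the origin on the work surface. World frame = base frame: x ahead of the robot, y to its left, z up, the work surface at z = 0. Lengths are in m, angles in rad, forces in N, time in s.
With the tool pointing down it reaches from about 0.425 to 0.95 m from the base axis. Payload 4.7 kg.
Tool frame: the origin (TCP) lies at the very end of the fingers, on their centre line; the grasp point (between the pads) lies 19 mm behind it; z points along the fingers, y is the line along which they close (so a half turn about z gives the same grasp; the last joint's range is limited). The gripper opens to 87 mm and grips with 3 to 60 N. Pads are 19 mm wide; open, the fingers measure 117 mm over their backs; the gripper's body (75 mm by 190 mm) begins 51 mm behind the grasp point.
Start: joints at [-0.029, 0.469, -0.049, 1.532, 0.024, 1.141, -0.082], TCP at [0.675, 0, 0.223] pointing down, gripper open.
Joint ranges: [-2.59, 2.59], [-0.33, 1.99], [-1.39, 1.29], [0.1, 2.45], [-1.04, 4.18], [0.21, 1.99], [-2.66, 2.66]. Speed limits (rad/s): [2.57, 2.57, 3.14, 3.14, 3.14, 3.14, 3.14].

## Interface

Orientations are given as a 3x3 rotation matrix whose columns are the frame's x, y, z axes.
In Python, from rig import env gives the robot as it stands.
- The arm moves only by the tool play_rows, never from a script. Its argument "rows" is text: rows parted by semicolons, each of 7 numbers parted by spaces: the shift along the tool's x, y, z in units of 50 mm (1.0 is 50 mm), then the turn, a rotation vector about the tool's x, y, z in units of 6 degrees (1.0 is 6 degrees), then the opening, from 0 (shut) to 1 (fully open). In form: dx dy dz wx wy wz fingers; .... A call has 1 to 5 rows; each row is the pose to reach, as a shift and turn from the pose commanded when the call began, along the tool's axes at that moment; what a row does not reach only later rows make up. A row lasts 1/8 s, in which the tool goes at most 62.5 mm and 10.7 degrees, less where a joint would pass 70% of its speed; a pose out of reach is approached as far as the arm can. A call with a gripper value outside its range is refused whole. The fingers move at their own pace and stop on an object; "grip_force" is the grip in N (left out, the last holds). Time passes only in rows, so rows that repeat a pose let the fingers close. It gives the time, the measured TCP pose, the force, the opening and the grip force at its end, in the units of the state.
- env.get_state(): the state, without advancing time (a new reading comes with each control period).
- env.capture(name): name is "scene" or "side" or "wrist"; returns (picture, depth): 384x512x3 uint8, red, green, blue; 384x512 float32, m along the optical axis (not along the pixel's ray), 0 where there is no reading.
- env.camera_info(name): a dict with "vertical_fov" (degrees; the focal length in pixels is half the picture's height over the tangent of half this angle, whatever the lens; pixels are square), "cx", "cy" (the principal point, pixels), "xyz" and "rotation" of the camera in the world; the wrist camera has in their place "mount" (4x4, takes a point from camera to tool coordinates, whose origin is the TCP and whose axes are the flange's). Camera axes: x right, y up, looking along -z (the intrinsics and any distortion apply to the point x, -y, -z); pixel columns grow to the right and rows downward; lengths in m; the calibration is good to about 2 mm. A picture is of the moment at which its call begins: read the wrist's pose just before it. camera_info takes no time and is no camera call.
- env.job_done(): hands the job in; it is judged then, once.
The state is a dict: "time_s": time; "joints": joint angles; "joint_vel": joint speeds; "joint_efforts": joint torques, N m; "tool_pos": TCP position; "eef_rot": TCP orientation; "contact_force": force on the tool from outside, world axes, zero at the start; "moment": the same for the moment, N m; "width": finger opening in m; "grasp_force": force on a finger pad.
Only numpy, scipy, OpenCV 4.12 (cv2) and the standard library are available. Lean on these libraries where they do the work, as an engineer would, in place of code of your own. Each camera call takes 0.05 s, during which the arm holds its last target. There are 200 camera calls.

## Working session

There is one attempt and no reset: what is moved stays moved. The work goes in short steps, Python scripts to look and compute and a tool call to move; the robot and the scene stay as the last step left them, time stands still between calls to the robot, and variables do not carry over. Pictures are saved under pics/ and viewed, at most 14 in all, crops included, and the job is handed in when it is done.

Besides the shell and the picture viewer there is one more tool, called after "Request:" as a command line: name --argument value ..., lists and objects as JSON in quotes. play_rows: Moves the arm, as the interface text tells. Its arguments: {"type":"object","properties":{"rows":{"type":"string"},"grip_force":{"type":"number"}},"required":["rows"]}

```bash
ls; mkdir -p pics; cat > h.py <<'E'
import numpy as np, cv2, json
from rig import env
def cap(n):
    s=env.get_state(); im,d=env.capture(n); i=env.camera_info(n)
    f=192/np.tan(np.radians(i["vertical_fov"])/2)
    if "mount" in i:
        T=np.eye(4);T[:3,:3]=s["eef_rot"];T[:3,3]=s["tool_pos"];M=T@np.array(i["mount"])
        R,t=M[:3,:3],M[:3,3]
    else: R,t=np.array(i["rotation"]),np.array(i["xyz"])
    v,u=np.mgrid[0:384,0:512]
    P=np.stack([(u-i["cx"])/f*d,-(v-i["cy"])/f*d,-d],-1)@R.T+t
    P[d==0]=np.nan
    return im,d,P
def save(n,im): cv2.imwrite(f"pics/{n}.png",cv2.cvtColor(im,cv2.COLOR_RGB2BGR))
E
python3 - <<'E'
from h import *
for n in("scene","side","wrist"):
    im,d,P=cap(n); np.savez(f"{n}0.npz",im=im,d=d,P=P)
    i=env.camera_info(n);print({k:(np.round(v,3).tolist() if not isinstance(v,str) else v) for k,v in i.items()})
    save(n+"0",im)
s=env.get_state();print(s["tool_pos"],s["eef_rot"],s["time_s"])
E
```

```text
pics
{'vertical_fov': 55.427, 'cx': 250.591, 'cy': 188.197, 'xyz': [1.123, -0.376, 0.862], 'rotation': [[0.588, -0.618, 0.522], [0.809, 0.452, -0.376], [-0.003, 0.643, 0.766]]}
{'vertical_fov': 47.442, 'cx': 250.383, 'cy': 194.793, 'xyz': [0.14, -0.9, 0.665], 'rotation': [[0.901, 0.238, -0.362], [-0.433, 0.466, -0.771], [-0.015, 0.852, 0.523]]}
{'vertical_fov': 66.906, 'cx': 262.023, 'cy': 193.3, 'mount': [[0.002, 0.963, 0.27, 0.075], [1.0, -0.002, -0.0, 0.001], [0.0, 0.27, -0.963, -0.162], [0.0, 0.0, 0.0, 1.0]]}
[ 6.74564048e-01 -5.67802583e-06  2.21713255e-01] [[-3.64643359e-06  9.99998855e-01 -1.51316614e-03]
 [ 9.99999997e-01  3.53629974e-06 -7.27863765e-05]
 [-7.27809421e-05 -1.51316640e-03 -9.99998853e-01]] 0.15
```

View scene.

View pics/scene0.png

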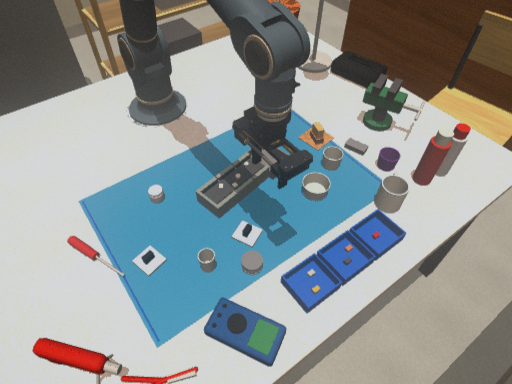

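View pics/side0.png

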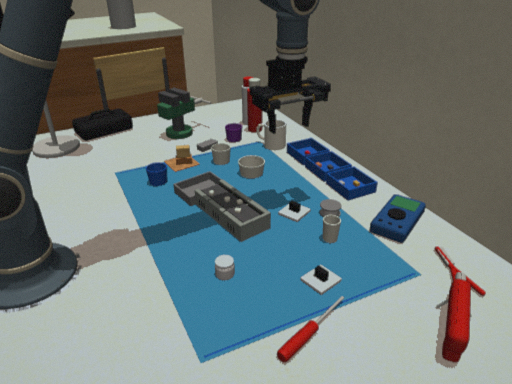

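```bash
python3 - <<'E'
import numpy as np, cv2
S=np.load("scene0.npz");D=np.load("side0.npz")
for k,(A,L) in {"scene":(S,dict(rest=(303,137),scr=(318,125),mid=(333,150),big=(316,186),small=(206,252),cA=(138,262),cB=(238,236),spool=(252,257),tin=(156,188),batt=(357,146),purple=(388,155))),"side":(D,dict(scr=(182,148),mid=(221,148),big=(251,165),small=(330,220),cA=(308,278),cB=(285,211),spool=(331,206),tin=(224,262),batt=(207,145),blue=(157,170),h1=(250,230),tray=(196,188)))}.items():
  for n,(u,v) in L.items(): print(k,n,np.round(A["P"][v,u],3))
# top-down height map from both
H=np.full((500,700),-1.,np.float32);C=np.zeros((500,700,3),np.uint8)
for A in(S,D):
  P=A["P"].reshape(-1,3);im=A["im"].reshape(-1,3)
  c=((P[:,1]+.45)/.0015);r=((P[:,0]-.3)/.0015)
  ok=np.isfinite(c)&(P[:,2]<.08)&(P[:,2]>-.02)&(c>=0)&(c<600)&(r>=0)&(r<480)
  for i in np.where(ok)[0]:
    a,b=int(r[i]),int(c[i])
    if P[i,2]>H[a,b]: H[a,b]=P[i,2];C[a,b]=im[i]
C=cv2.dilate(C,np.ones((2,2)));Z=cv2.applyColorMap((np.clip(cv2.dilate(H,np.ones((2,2)))/.07,0,1)*255).astype(np.uint8),cv2.COLORMAP_JET)
# orient x up,y left
o=np.hstack([C[480::-1,600::-1,::-1]])
cv2.imwrite("pics/top.png",o)
E
```

```text
scene rest [0.457 0.33  0.003]
scene scr [0.488 0.36  0.064]
scene mid [0.586 0.34  0.036]
scene big [0.65  0.212 0.006]
scene small [ 0.669 -0.19   0.042]
scene cA [ 0.571 -0.342  0.008]
scene cB [ 0.66  -0.086  0.01 ]
scene spool [ 0.743 -0.099  0.027]
scene tin [ 0.398 -0.196  0.04 ]
scene batt [0.608 0.433 0.018]
scene purple [0.701 0.475 0.026]
side scr [0.489 0.356 0.058]
side mid [0.619 0.345 0.034]
side big [0.675 0.23  0.01 ]
side small [ 0.694 -0.181  0.044]
side cA [ 0.555 -0.304  0.01 ]
side cB [ 0.64  -0.054  0.011]
side spool [ 0.745 -0.113  0.03 ]
side tin [ 0.399 -0.208  0.041]
side batt [0.598 0.423 0.017]
side blue [0.387 0.3   0.029]
side h1 [ 0.511 -0.105  0.024]
side tray [0.47  0.181 0.005]
```

View pics/wrist0.png

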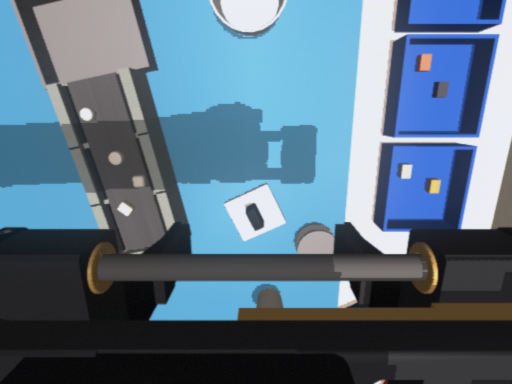

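View pics/top.png

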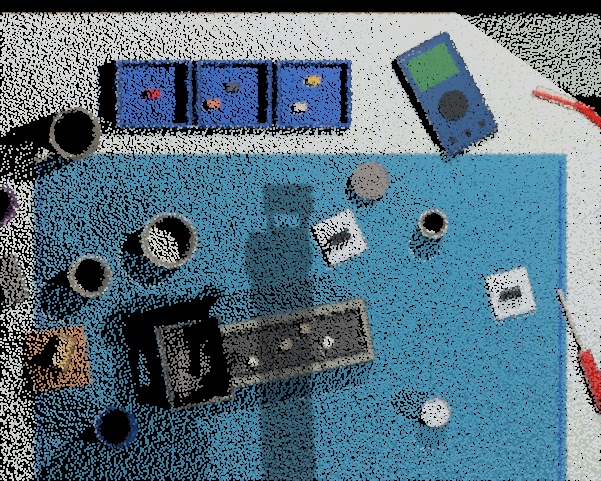

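Request:
play_rows --rows "-0.9 -3.0 -2.4 0 0 0 1;-0.9 -3.0 -2.4 0 0 0 1;-0.9 -3.0 -2.4 0 0 0 1;-0.9 -3.0 -2.4 0 0 0 1;-0.9 -3.0 -2.4 0 0 0 1"

```text
time_s: 0.78
tool_pos: [0.5251, -0.0449, 0.3427]
eef_rot: [[0.0, 1.0, 0.001], [1.0, -0.0, 0.0], [0.0, 0.001, -1.0]]
contact_force: [0.5, 0.9, 0.1]
width: 0.0872
grasp_force: 0.0
```

```bash
python3 - <<'E'
from h import *
im,d,P=cap("wrist"); np.savez("w1.npz",im=im,d=d,P=P); save("w1",im); s=env.get_state();print(s["tool_pos"],s["joint_vel"].round(3) if hasattr(s["joint_vel"],"round") else 0)
E
```

```text
[ 0.52523669 -0.04449664  0.34166427] [-0.006  0.029 -0.005  0.002 -0.     0.001 -0.   ]
```

Request:
play_rows --rows "6 1 0 0 0 0 1;6 1 0 0 0 0 1;6 1 0 0 0 0 1;6 1 0 0 0 0 1;6 1 0 0 0 0 1"

```text
time_s: 1.45
tool_pos: [0.5751, 0.2587, 0.3397]
eef_rot: [[-0.002, 1.0, -0.004], [1.0, 0.002, -0.0], [-0.0, -0.004, -1.0]]
contact_force: [0.6, -0.8, -0.3]
width: 0.087
grasp_force: 0.0
```

Request:
play_rows --rows "0 0 0 0 0 0 1;0 0 0 0 0 0 1"

```text
time_s: 1.7
tool_pos: [0.5752, 0.2549, 0.3403]
eef_rot: [[-0.0, 1.0, -0.003], [1.0, 0.0, -0.002], [-0.002, -0.003, -1.0]]
contact_force: [0.7, -1.0, 0.4]
width: 0.0871
grasp_force: 0.0
```

```bash
python3 - <<'E'
from h import *
im,d,P=cap("wrist"); np.savez("w2.npz",im=im,d=d,P=P); save("w2",im); s=env.get_state();print(s["tool_pos"],s["eef_rot"].round(4),s["time_s"])
A=np.load("w1.npz")["im"]
save("w12",np.vstack([A[:300],im[:300]]))
E
```

```text
[0.57544361 0.25391078 0.34092804] [[ 0.0014  1.     -0.002 ]
 [ 1.     -0.0014 -0.0017]
 [-0.0017 -0.002  -1.    ]] 1.75
```

View pics/w12.png

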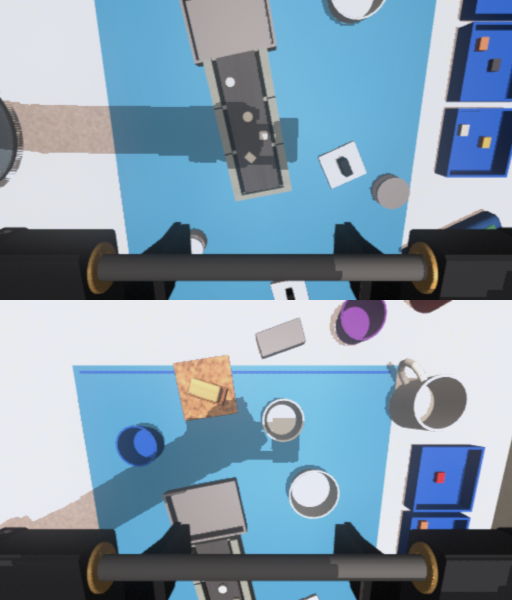

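```bash
cat > meas.py <<'E'
from h import *
def load(n):
    A=np.load(n+".npz");return A["im"],A["P"]
def rect(P,c,r,z0,z1):
    q=P.reshape(-1,3);q=q[np.isfinite(q[:,0])]
    q=q[(np.hypot(q[:,0]-c[0],q[:,1]-c[1])<r)&(q[:,2]>z0)&(q[:,2]<z1)]
    if len(q)<15:return None
    (x,y),(w,h),a=cv2.minAreaRect((q[:,:2]*1000).astype(np.float32))
    if w<h: w,h,a=h,w,a-90
    return f"c=({x:.1f},{y:.1f}) {w:.1f}x{h:.1f} longaxis={((a+90)%180)-90:.1f} z={np.median(q[:,2])*1000:.1f} n={len(q)}"
def circ(P,c,r,z0,z1):
    q=P.reshape(-1,3);q=q[np.isfinite(q[:,0])]
    q=q[(np.hypot(q[:,0]-c[0],q[:,1]-c[1])<r)&(q[:,2]>z0)&(q[:,2]<z1)]
    if len(q)<15:return None
    (x,y),R=cv2.minEnclosingCircle((q[:,:2]*1000).astype(np.float32))
    return f"c=({x:.1f},{y:.1f}) D={2*R:.1f} n={len(q)}"
E
python3 - <<'E'
from meas import *
for n in("scene0","side0","w1","w2","wrist0"):
    im,P=load(n);print(n)
    print(" house",rect(P,(.502,-.005),.135,.044,.054))
    print(" tray",rect(P,(.482,.152),.09,.026,.034))
    print(" scr",rect(P,(.483,.36),.05,.056,.068), "rest",rect(P,(.483,.36),.08,.002,.007))
    for k,c in dict(B=(.665,-.06),A=(.58,-.316)).items(): print(" cover",k,rect(P,c,.055,.006,.013),"| tab",rect(P,c,.05,.025,.038))
    print(" big",circ(P,(.66,.198),.06,.038,.046)," mid",circ(P,(.607,.315),.05,.048,.056)," small",circ(P,(.687,-.2),.05,.053,.063))
    print(" tin",circ(P,(.4,-.2),.04,.036,.045)," spool",circ(P,(.748,-.105),.05,.024,.033))
    print(" table z",np.nanmedian(P[...,2][(abs(P[...,0]-.7)<.03)&(abs(P[...,1]-.07)<.03)]))
E
```

```text
scene0
 house c=(506.9,3.4) 221.2x96.9 longaxis=-79.1 z=48.7 n=849
 tray c=(488.8,155.2) 126.9x122.4 longaxis=-10.6 z=29.7 n=52
 scr c=(493.7,356.5) 47.7x22.9 longaxis=-16.7 z=61.8 n=74 rest c=(482.5,358.2) 155.0x144.2 longaxis=87.1 z=3.6 n=389
 cover B c=(665.9,-60.1) 66.4x63.3 longaxis=25.4 z=9.4 n=371 | tab c=(665.6,-59.3) 31.7x15.1 longaxis=-65.6 z=31.8 n=62
 cover A c=(575.2,-317.9) 80.1x62.2 longaxis=14.4 z=9.1 n=429 | tab c=(582.0,-316.2) 29.4x14.4 longaxis=-69.9 z=32.2 n=72
 big c=(660.8,197.4) D=86.9 n=105  mid c=(606.6,315.2) D=66.4 n=73  small c=(685.7,-199.5) D=44.2 n=83
 tin c=(403.0,-202.2) D=44.1 n=126  spool c=(749.8,-105.4) D=57.1 n=348
 table z 0.001504395456180696
side0
 house c=(505.8,4.4) 222.7x98.2 longaxis=-79.4 z=49.7 n=949
 tray c=(479.5,145.2) 130.4x129.8 longaxis=12.6 z=30.2 n=199
 scr c=(490.5,355.5) 42.2x25.9 longaxis=-19.7 z=62.7 n=67 rest c=(492.2,359.3) 158.6x139.3 longaxis=87.1 z=4.0 n=425
 cover B c=(664.4,-59.6) 68.4x63.3 longaxis=25.6 z=10.7 n=243 | tab c=(664.4,-60.5) 30.1x17.0 longaxis=-60.0 z=33.4 n=65
 cover A c=(580.5,-322.4) 80.2x71.1 longaxi
[... 1040 characters left out ...]
) 154.5x152.7 longaxis=-39.5 z=3.9 n=2710
 cover B c=(659.9,-43.1) 64.2x29.7 longaxis=25.2 z=8.5 n=246 | tab None
 cover A None | tab None
 big c=(661.1,198.0) D=83.5 n=332  mid c=(607.2,316.8) D=63.3 n=290  small None
 tin None  spool None
 table z 0.0003717320431186888
wrist0
 house c=(507.0,7.3) 212.4x95.7 longaxis=-78.7 z=48.5 n=5707
 tray c=(477.2,136.8) 141.7x107.3 longaxis=0.2 z=29.8 n=1171
 scr None rest None
 cover B c=(665.7,-58.8) 66.2x62.2 longaxis=25.8 z=8.8 n=1755 | tab c=(665.9,-58.6) 29.9x14.0 longaxis=-65.9 z=32.5 n=259
 cover A None | tab None
 big c=(660.2,184.9) D=78.6 n=333  mid None  small None
 tin None  spool c=(747.2,-96.8) D=52.6 n=754
 table z 0.0005525757207489601
```

```bash
cat >> meas.py <<'E'
HO=np.array([.5067,.0091]);HY=np.radians(11.3)
def hf(P):  # world -> housing/bay1 frame (z over deck)
    c,s=np.cos(HY),np.sin(HY);d=P[...,:2]-HO
    return np.stack([d[...,0]*c+d[...,1]*s,-d[...,0]*s+d[...,1]*c,P[...,2]-.04],-1)
def wf(x,y): c,s=np.cos(HY),np.sin(HY);return HO+np.array([c*x-s*y,s*x+c*y])
def lumps(im,P,zmin=.004):
    q=hf(P);m=(abs(q[...,0])<.028)&(abs(q[...,1])<.104)&(q[...,2]>zmin)&(q[...,2]<.03)
    n,l,st,c=cv2.connectedComponentsWithStats(m.astype(np.uint8))
    for i in range(1,n):
        if st[i,4]>8:
            k=q[l==i];print(" lump",(k.mean(0)*1000).round(1),"ext",((k.max(0)-k.min(0))*1000).round(1),"top",(k[:,2].max()*1000).round(1),st[i,4])
E
python3 - <<'E'
from meas import *
for n in("w1","scene0"):
    im,P=load(n);print(n);lumps(im,P)
    q=hf(P)
    for lo,hi in((-47,-36),(36,47)):
        m=(q[...,2]>.006)&(q[...,2]<.012)&(q[...,0]*1000>lo)&(q[...,0]*1000<hi)&(abs(q[...,1])<.1); print("wall",lo,np.percentile(q[m][:,0]*1000,[1,99]))
    m=(q[...,2]<.008)&(q[...,2]>-.006)&(abs(q[...,0])<.024)&(abs(q[...,1])<.1);print("deck",np.nanmedian(q[m][:,2]))
    m=(q[...,2]<.015)&(q[...,2]>.003)&(abs(q[...,0])<.035)&(abs(q[...,1])<.1)
    for y in range(-90,100,30):
        k=m&(abs(q[...,1]*1000-y)<12);print(y,np.histogram(q[k][:,0]*1000,np.arange(-35,36,5))[0], end=" ")
im,P=load("w1");r=cv2.resize(im[30:210,170:330],None,fx=4,fy=4,interpolation=cv2.INTER_CUBIC);save("crop1",r[:600])
E
```

```text
w1
 lump [-14.3  67.    9.2] ext [13.8 14.2  6.9] top 11.7 84
 lump [ 0.6 14.1  8.8] ext [15.1 14.1  5.3] top 10.4 84
 lump [ 18.6 -17.5   9.3] ext [13.4 13.8  6.2] top 11.2 77
 lump [ -8.2 -47.4   8.4] ext [17.2 18.2  5.8] top 10.4 84
wall -47 [-46.85736052 -36.13933517]
wall 36 [36.10927201 46.87318638]
deck 0.00016742426021266327
-90 [42 10  0  0  0  0  0  0  0  0  0  0  7 41] -60 [48 11  1  1  9 17  9  2  0  0  0  0  9 47] -30 [40 10  0  0  3  6  1  0  0  7 13 14  7 36] 0 [51 14  0  0  0  1 11 14  3  1  3  1  9 51] 30 [44 10  0  0  0  0  6  7  2  0  0  0  8 39] 60 [60 14  6 26 32 11  0  0  0  0  0  0 11 53] 90 [58 17  0  0  0  0  0  0  0  0  0  0 11 56] scene0
 lump [-13.6  64.7   8.9] ext [11.8 14.3  8.8] top 12.9 19
 lump [ 0.6 11.   8.7] ext [14.  17.7  7. ] top 11.3 21
 lump [ 18.8 -20.5   8. ] ext [12.7 11.8  6.2] top 10.9 21
 lump [ -6.8 -50.9   9.1] ext [13.9 17.1  7.7] top 12.3 21
wall -47 [-46.87828332 -36.0499298 ]
wall 36 [36.12920394 46.97532885]
deck 0.0006135849953878073
-90 [11  3  0  1  1  1  2  0  0  0  0  1  5  5] -60 [14  2  1  1  3  5  9  0  0  0  0  0  4  7] -30 [7 2 1 1 1 1 0 0 1 3 6 6 3 7] 0 [10  6  0  1  0  2  5  6  2  0  0  2  3  6] 30 [10  4  0  0  0  0  3  1  0  0  0  0  3  4] 60 [10  2  2  5  9  3  0  1  0  0  0  0  2  4] 90 [8 4 0 1 0 0 0 0 1 1 0 0 2 3]
```

View pics/crop1.png

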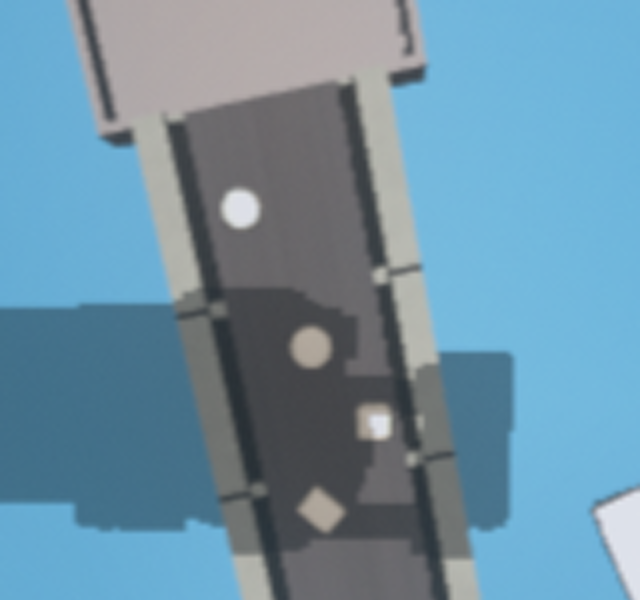

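```bash
cat > plan.py <<'E'
from meas import *
from scipy.spatial.transform import Rotation as Ro
def Rt(a):  # tool y at world angle a (deg), z down
    a=np.radians(a);y=np.array([np.cos(a),np.sin(a),0]);z=np.array([0,0,-1.]);return np.stack([np.cross(y,z),y,z],1)
def plan(wps):
    s=env.get_state();p,R=np.array(s["tool_pos"]),np.array(s["eef_rot"])
    print("t=%.1f"%s["time_s"],"from",p.round(4),"ang %.1f"%np.degrees(np.arctan2(R[1,1],R[0,1])),"w %.4f"%s["width"],"F",np.round(s["contact_force"],1))
    for x,y,z,a in wps:
        t=np.array([x,y,z]);T=Rt(a)
        d=R.T@(t-p)/.05;w=np.degrees(Ro.from_matrix(R.T@T).as_rotvec())/6
        print((x,y,z,a),"->"," ".join("%.2f"%v for v in d)," | "," ".join("%.2f"%v for v in w)," rows>=%.1f"%max(np.linalg.norm(d)*50/62.5,np.linalg.norm(w)*6/10.7))
        p,R=t,T
E
python3 - <<'E'
from plan import *
plan([(.4917,.3594,.15,73.3),(.4917,.3594,.031,73.3),(.4917,.3594,.15,73.3)])
x,y=wf(0,-.087);print(x,y)
plan([(.4917,.3594,.15,73.3),(x,y,.16,101.3),(x,y,.072,101.3)])
E
```

```text
t=1.8 from [0.5754 0.2539 0.3409] ang -0.1 w 0.0867 F [ 0.2  0.1 -0.1]
(0.4917, 0.3594, 0.15, 73.3) -> 2.11 -1.67 3.82  |  -0.03 0.00 -12.23  rows>=6.9
(0.4917, 0.3594, 0.031, 73.3) -> 0.00 0.00 2.38  |  0.00 0.00 0.00  rows>=1.9
(0.4917, 0.3594, 0.15, 73.3) -> 0.00 0.00 -2.38  |  0.00 0.00 0.00  rows>=1.9
0.5237473145490991 -0.07621347529355532
t=1.8 from [0.5754 0.2539 0.3409] ang -0.1 w 0.0867 F [ 0.2  0.1 -0.1]
(0.4917, 0.3594, 0.15, 73.3) -> 2.11 -1.67 3.82  |  -0.03 0.00 -12.23  rows>=6.9
(np.float64(0.5237473145490991), np.float64(-0.07621347529355532), 0.16, 101.3) -> -3.12 -8.16 -0.20  |  0.00 0.00 -4.67  rows>=7.0
(np.float64(0.5237473145490991), np.float64(-0.07621347529355532), 0.072, 101.3) -> 0.00 0.00 1.76  |  0.00 0.00 0.00  rows>=1.4
```

Request:
play_rows --rows "0.4 -0.3 0.7 0 0 -1.7 1;0.9 -0.7 1.5 0 0 -3.4 1;1.4 -1.1 2.4 0 0 -5.1 1;1.8 -1.4 3.2 0 0 -6.8 1;2.11 -1.67 3.82 0 0 -8.4 1"

```text
time_s: 2.38
tool_pos: [0.4913, 0.3591, 0.1498]
eef_rot: [[-0.773, 0.635, -0.001], [0.635, 0.773, -0.001], [-0.0, -0.002, -1.0]]
contact_force: [0.5, -0.3, 0.3]
width: 0.0871
grasp_force: 0.0
```

Request:
play_rows --rows "0 0 0 0 0 -1.7 1;0 0 0 0 0 -3.4 1;0 0 0 0 0 -3.83 1;0 0 0 0 0 -3.83 1;0 0 0 0 0 -3.83 1"

```text
time_s: 3.0
tool_pos: [0.4921, 0.3596, 0.1516]
eef_rot: [[-0.958, 0.288, 0.0], [0.288, 0.958, -0.0], [-0.0, -0.0, -1.0]]
contact_force: [-0.1, -0.2, 0.3]
width: 0.0868
grasp_force: 0.0
```

```bash
python3 - <<'E'
from plan import *
plan([(.4917,.3594,.15,73.3),(.4917,.3594,.031,73.3)])
im,d,P=cap("wrist");print(rect(P,(.4917,.3594),.05,.056,.068));print(rect(P,(.483,.36),.05,.002,.007))
E
```

```text
t=3.0 from [0.4921 0.3596 0.1516] ang 73.2 w 0.0868 F [-0.1 -0.2  0.3]
(0.4917, 0.3594, 0.15, 73.3) -> 0.01 -0.01 0.03  |  -0.00 0.00 -0.01  rows>=0.0
(0.4917, 0.3594, 0.031, 73.3) -> 0.00 0.00 2.38  |  0.00 0.00 0.00  rows>=1.9
c=(491.0,360.1) 43.8x24.1 longaxis=-16.0 z=61.7 n=1245
c=(481.8,362.1) 95.6x92.7 longaxis=83.9 z=3.9 n=4257
```

Request:
play_rows --rows "0 0 1.2 0 0 0 1;0 0 2.0 0 0 0 1;0 0 2.4 0 0 0 1;0 0 2.4 0 0 0 1;0 0 2.4 0 0 0 0.1" --grip_force 35

```text
time_s: 3.68
tool_pos: [0.4925, 0.3616, 0.0332]
eef_rot: [[-0.958, 0.286, 0.002], [0.286, 0.958, 0.002], [-0.002, 0.003, -1.0]]
contact_force: [0.1, 0.2, 0.1]
width: 0.0822
grasp_force: 0.0
```

Request:
play_rows --rows "0 0 0 0 0 0 0.1;0 0 0 0 0 0 0.1;0 0 0 0 0 0 0.1;0 0 0 0 0 0 0.1;0 0 0 0 0 0 0.1"

```text
time_s: 4.3
tool_pos: [0.4915, 0.3605, 0.0316]
eef_rot: [[-0.958, 0.286, 0.0], [0.286, 0.958, 0.0], [-0.0, 0.0, -1.0]]
contact_force: [0.2, -0.4, 0.7]
width: 0.035
grasp_force: 0.0
```

Request:
play_rows --rows "0 0 -0.5 0 0 0 0.1;0 0 -1.2 0 0 0 0.1;0 0 -2.0 0 0 0 0.1;0 0 -2.0 0 0 0 0.1;0 0 -2.0 0 0 0 0.1"

```text
time_s: 4.92
tool_pos: [0.4909, 0.3597, 0.1305]
eef_rot: [[-0.958, 0.286, -0.001], [0.286, 0.958, -0.002], [0.001, -0.002, -1.0]]
contact_force: [-0.0, -0.9, -2.4]
width: 0.0226
grasp_force: 35.0
```

```bash
python3 - <<'E'
from plan import *
x,y=wf(0,-.087)
plan([(.4917,.3594,.131,73.3),(x,y,.131,101.3),(x,y,.072,101.3)])
s=env.get_state();print(s["grasp_force"])
E
```

```text
t=4.9 from [0.4909 0.3597 0.1305] ang 73.4 w 0.0226 F [-0.  -0.9 -2.4]
(0.4917, 0.3594, 0.131, 73.3) -> -0.02 -0.00 -0.01  |  -0.02 -0.01 0.01  rows>=0.0
(np.float64(0.5237473145490991), np.float64(-0.07621347529355532), 0.131, 101.3) -> -3.12 -8.16 0.00  |  0.00 0.00 -4.67  rows>=7.0
(np.float64(0.5237473145490991), np.float64(-0.07621347529355532), 0.072, 101.3) -> 0.00 0.00 1.18  |  0.00 0.00 0.00  rows>=0.9
34.9974524974823
```

Request:
play_rows --rows "-0.3 -0.8 0 0 0 -1 0.1;-0.75 -1.95 0 0 0 -2 0.1;-1.2 -3.1 0 0 0 -3 0.1;-1.6 -4.2 0 0 0 -4 0.1;-1.9 -5 0 0 0 -4.67 0.1"

```text
time_s: 5.55
tool_pos: [0.5096, 0.0901, 0.1296]
eef_rot: [[-0.98, -0.198, -0.004], [-0.198, 0.98, -0.001], [0.004, -0.001, -1.0]]
contact_force: [0.6, 0.2, -2.1]
width: 0.0228
grasp_force: 35.0
```

```bash
python3 - <<'E'
from plan import *
x,y=wf(0,-.087)
plan([(x,y,.131,101.3),(x,y,.072,101.3)])
p=env.get_state()["tool_pos"]
for n in("side","scene","wrist"):
    im,d,P=cap(n)
    # local points near the tool centre along housing x
    q=P-p; q=q.reshape(-1,3);q=q[np.isfinite(q[:,0])]
    c,s=np.cos(np.radians(11.3)),np.sin(np.radians(11.3))
    l=np.stack([q[:,0]*c+q[:,1]*s,-q[:,0]*s+q[:,1]*c,q[:,2]],1)
    m=(abs(l[:,0])<.03)&(abs(l[:,1])<.02)&(l[:,2]<.045)&(l[:,2]>-.045)
    print(n,m.sum());k=l[m]*1000
    if m.sum()>10: print(np.percentile(k,[1,10,50,90,99],axis=0).round(1).tolist()); print("xhist",np.histogram(k[:,0],np.arange(-30,31,5))[0],"z",np.histogram(k[:,2],np.arange(-45,46,5))[0])
E
```

```text
t=5.5 from [0.5096 0.0901 0.1296] ang 101.4 w 0.0228 F [ 0.6  0.2 -2.1]
(np.float64(0.5237473145490991), np.float64(-0.07621347529355532), 0.131, 101.3) -> 0.38 -3.32 -0.02  |  -0.01 -0.04 0.02  rows>=2.7
(np.float64(0.5237473145490991), np.float64(-0.07621347529355532), 0.072, 101.3) -> 0.00 0.00 1.18  |  0.00 0.00 0.00  rows>=0.9
side 473
[[-25.1, -19.7, -44.3], [-21.4, -16.4, -38.3], [-7.4, -10.4, -8.6], [13.5, 13.4, 29.2], [25.1, 19.0, 44.0]]
xhist [ 8 65 51 51 85 55 56 37 22 25 13  5] z [36 32 45 32 27 29 29 31 20 36 34 19 24 14 24 10 16 15]
scene 226
[[-17.6, -20.0, -43.9], [-3.5, -19.6, -32.8], [11.2, -7.3, -2.5], [23.3, 7.1, 22.6], [26.7, 15.1, 39.8]]
xhist [ 0  1  4  5 10 12 19 48 30 22 60 15] z [ 8  8 19 18 17 13 16  8 11 50 15 10  8  9  6  4  4  2]
wrist 4014
[[-25.1, -19.3, -41.3], [-21.2, -14.4, -32.5], [-9.8, -1.5, 3.0], [3.2, 12.5, 27.3], [8.5, 18.3, 39.3]]
xhist [  86  888  409  525 1127  371  329  275    4    0    0    0] z [  64   57  366   60   75   70   82   91  120 1994  110  145  138  165
  160  148  136   33]
```

Request:
play_rows --rows "0.1 -0.8 0 0 0 0 0.1;0.2 -1.8 0 0 0 0 0.1;0.3 -2.8 0 0 0 0 0.1;0.38 -3.32 0 0 0 0 0.1;0.38 -3.32 0 0 0 0 0.1"

```text
time_s: 6.32
tool_pos: [0.5247, -0.0738, 0.1303]
eef_rot: [[-0.981, -0.195, -0.002], [-0.195, 0.981, 0.0], [0.002, 0.001, -1.0]]
contact_force: [-0.2, 0.3, -1.7]
width: 0.0229
grasp_force: 35.0
```

```bash
cat >> meas.py <<'E'
def scr(P,z0,z1,R=.05):
    p=env.get_state()["tool_pos"]
    q=hf(P.reshape(-1,3));q[:,2]+=.04;q=q[np.isfinite(q[:,0])];h=hf(np.array(p))
    m=(abs(q[:,0]-h[0])<.035)&(abs(q[:,1]-h[1])<.02)&(q[:,2]>z0)&(q[:,2]<z1);k=q[m]
    A=np.c_[k[:,:2]-h[:2],np.ones(len(k))];c,*_=np.linalg.lstsq(A,k[:,2],rcond=None)
    r=cv2.minAreaRect((k[:,:2]*1000).astype(np.float32))
    print("tool h",(h*1000).round(1),"plane slope x,y",c[:2].round(3),"z %.1f"%(np.median(k[:,2])*1000),"rect",np.round(r[0],1),np.round(r[1],1),round(r[2],1),len(k))
E
python3 - <<'E'
from plan import *
x,y=wf(0,-.087)
im,d,P=cap("wrist");z=env.get_state()["tool_pos"][2]
scr(P,z-.004,z+.010);scr(P,z-.04,z-.026)
plan([(x,y,.131,101.3),(x,y,.096,101.3)])
save("w3",im)
E
```

```text
tool h [  1.9 -82.8  90.5] plane slope x,y [0.053 0.004] z 133.7 rect [ -4.5 -83.2] [39.2 30.8] 88.8 2222
tool h [  1.9 -82.8  90.5] plane slope x,y [ 0.305 -0.012] z 97.6 rect [-15.9 -83.6] [15.6 27.6] 0.1 471
t=6.4 from [ 0.5248 -0.0717  0.1305] ang 101.4 w 0.0229 F [-0.2  1.1 -1.1]
(np.float64(0.5237473145490991), np.float64(-0.07621347529355532), 0.131, 101.3) -> 0.04 -0.08 -0.01  |  0.02 -0.01 0.02  rows>=0.1
(np.float64(0.5237473145490991), np.float64(-0.07621347529355532), 0.096, 101.3) -> 0.00 0.00 0.70  |  0.00 0.00 0.00  rows>=0.6
```

View pics/w3.png

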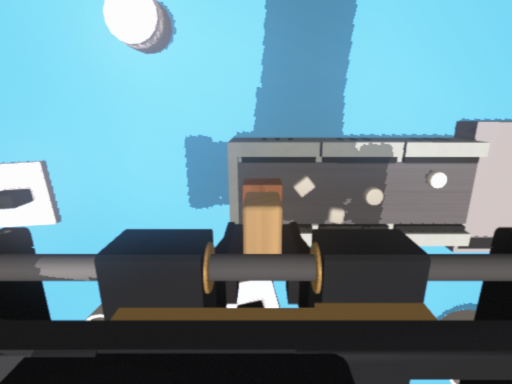

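Request:
play_rows --rows "0.05 -0.07 0.2 0 0 0 0.1;0.05 -0.07 0.4 0 0 0 0.1;0.05 -0.07 0.55 0 0 0 0.1;0.05 -0.07 0.63 0 0 0 0.1;0.05 -0.07 0.63 0 0 0 0.1"

```text
time_s: 7.0
tool_pos: [0.5234, -0.0764, 0.0997]
eef_rot: [[-0.98, -0.198, -0.0], [-0.198, 0.98, 0.0], [0.0, 0.0, -1.0]]
contact_force: [1.2, -1.2, -2.0]
width: 0.0227
grasp_force: 35.0
```

```bash
python3 - <<'E'
from plan import *
im,d,P=cap("wrist");z=env.get_state()["tool_pos"][2]
scr(P,z-.004,z+.010);scr(P,z-.04,z-.026)
x,y=wf(0,-.085);plan([(x,y,.095,101.3)])
E
```

```text
tool h [ -0.2 -87.2  60.1] plane slope x,y [ 0.054 -0.008] z 103.1 rect [ -6.1 -86.8] [30.8 38.9] 0.4 2220
tool h [ -0.2 -87.2  60.1] plane slope x,y [ 0.325 -0.014] z 67.0 rect [-17.8 -85.9] [27.8 15.3] 89.5 469
t=7.0 from [ 0.5236 -0.0765  0.1001] ang 101.4 w 0.0230 F [ 0.8 -0.9 -0.8]
(np.float64(0.523355422260614), np.float64(-0.07425224597646211), 0.095, 101.3) -> -0.00 0.04 0.10  |  0.00 0.00 0.02  rows>=0.1
```

Request:
play_rows --rows "0 0.04 0.04 0 0 0 0.1;0 0.04 0.08 0 0 0 0.1;0 0.04 0.1 0 0 0 0.1"

```text
time_s: 7.42
tool_pos: [0.523, -0.0747, 0.095]
eef_rot: [[-0.98, -0.198, 0.0], [-0.198, 0.98, -0.0], [-0.0, -0.0, -1.0]]
contact_force: [-0.3, 0.4, -1.4]
width: 0.023
grasp_force: 35.0
```

Request:
play_rows --rows "0 0 0.02 0 0 0 0.1;0 0 0.04 0 0 0 0.35;0 0 0.04 0 0 0 0.5;0 0 0.04 0 0 0 0.6;0 0 0.04 0 0 0 0.6"

```text
time_s: 8.05
tool_pos: [0.5231, -0.0746, 0.093]
eef_rot: [[-0.98, -0.198, 0.0], [-0.198, 0.98, 0.0], [-0.0, 0.0, -1.0]]
contact_force: [-0.6, 0.4, -0.3]
width: 0.0493
grasp_force: 0.0
```

```bash
python3 - <<'E'
from plan import *
im,d,P=cap("wrist")
scr(P,.090,.108);scr(P,.055,.068)
x,y=wf(0,-.085);plan([(x,y,.070,101.3)])
E
```

```text
tool h [ -0.3 -85.3  53. ] plane slope x,y [ 0.063 -0.004] z 97.7 rect [ -6.3 -84.4] [24.  30.1] 89.7 2011
tool h [ -0.3 -85.3  53. ] plane slope x,y [0.333 0.003] z 61.7 rect [-18.8 -84.4] [28.  13.2] 89.4 480
t=8.1 from [ 0.5231 -0.0746  0.093 ] ang 101.4 w 0.0506 F [-0.4  0.3  0.3]
(np.float64(0.523355422260614), np.float64(-0.07425224597646211), 0.07, 101.3) -> -0.01 0.01 0.46  |  0.00 0.00 0.02  rows>=0.4
```

Request:
play_rows --rows "0 0 0.2 0 0 0 0.6;0 0 0.4 0 0 0 0.6;0 0 0.5 0 0 0 0.6;0 0 0.5 0 0 0 0.1;0 0 0.5 0 0 0 0.1" --grip_force 40

```text
time_s: 8.72
tool_pos: [0.5233, -0.0746, 0.0682]
eef_rot: [[-0.98, -0.198, 0.0], [-0.198, 0.98, 0.0], [-0.0, 0.0, -1.0]]
contact_force: [0.1, -0.5, 0.5]
width: 0.0394
grasp_force: 0.0
```

Request:
play_rows --rows "0 0 0 0 0 0 0.1;0 0 0 0 0 0 0.1;0 0 0 0 0 0 0.1;0 0 0 0 0 0 0.1"

```text
time_s: 9.22
tool_pos: [0.5233, -0.0747, 0.0683]
eef_rot: [[-0.98, -0.198, 0.001], [-0.198, 0.98, -0.0], [-0.001, -0.0, -1.0]]
contact_force: [-0.2, 0.0, 2.0]
width: 0.0237
grasp_force: 40.0
```

```bash
python3 - <<'E'
from plan import *
im,d,P=cap("wrist");lumps(im,P)
x,y=wf(0,-.085);a=[(*wf(0,t),.068,101.3) for t in(-.085,.0,.098)];plan(a)
E
```

```text
lump [-22.6 -84.4  19.3] ext [16.3 27.9 25.9] top 30.0 863
 lump [-16.   65.9   8.7] ext [15.1 15.3  7.5] top 11.5 481
 lump [-10.1 -47.6   8.4] ext [18.2 18.5  6.8] top 10.8 469
 lump [-1.4 13.7  8.3] ext [15.  15.7  6.5] top 10.6 429
 lump [ -9.4 -67.   28.9] ext [1.8 6.  2.7] top 29.8 17
t=9.3 from [ 0.5233 -0.0747  0.0683] ang 101.4 w 0.0236 F [-0.7  0.1  2.1]
(np.float64(0.523355422260614), np.float64(-0.07425224597646211), 0.068, 101.3) -> -0.00 0.01 0.01  |  -0.00 0.01 0.02  rows>=0.0
(np.float64(0.5067), np.float64(0.0091), 0.068, 101.3) -> 0.00 1.70 0.00  |  0.00 0.00 0.00  rows>=1.4
(np.float64(0.4874972778642333), np.float64(0.10520023653756808), 0.068, 101.3) -> 0.00 1.96 0.00  |  0.00 0.00 0.00  rows>=1.6
```

Request:
play_rows --rows "0 0.25 0 0 0 0 0.1;0 0.5 0 0 0 0 0.1;0 0.75 0 0 0 0 0.1;0 1.0 0 0 0 0 0.1;0 1.25 0 0 0 0 0.1"

```text
time_s: 9.9
tool_pos: [0.5108, -0.0127, 0.0683]
eef_rot: [[-0.98, -0.198, 0.001], [-0.198, 0.98, -0.001], [-0.0, -0.001, -1.0]]
contact_force: [0.4, -4.1, 3.7]
width: 0.024
grasp_force: 40.0
```

Request:
play_rows --rows "0 0.25 0 0 0 0 0.1;0 0.5 0 0 0 0 0.1;0 0.75 0 0 0 0 0.1;0 1.0 0 0 0 0 0.1;0 1.25 0 0 0 0 0.1"

```text
time_s: 10.52
tool_pos: [0.4984, 0.0482, 0.0683]
eef_rot: [[-0.98, -0.197, 0.0], [-0.197, 0.98, -0.001], [-0.0, -0.001, -1.0]]
contact_force: [0.2, -4.4, 5.8]
width: 0.0239
grasp_force: 40.0
```

```bash
sed -i 's/HO=np.array.*;HY/HO=np.array([.5060,.0080]);HY/' meas.py; python3 - <<'E'
from plan import *
im,d,P=cap("wrist");lumps(im,P);plan([(*wf(0,.098),.068,101.3)]);scr(P,.09,.108)
E
```

```text
lump [  -3.3 -103.5    7. ] ext [51.7  1.9  6.2] top 10.2 332
 lump [-14.6  57.9  13.7] ext [35.1 59.  25.9] top 30.0 1876
t=10.6 from [0.4978 0.0507 0.0683] ang 101.5 w 0.0238 F [ 0.7 -1.3  4.9]
(np.float64(0.48679727786423327), np.float64(0.10410023653756809), 0.068, 101.3) -> 0.00 1.09 0.01  |  0.01 0.00 0.04  rows>=0.9
tool h [ 0.3 43.4 28.3] plane slope x,y [0.03  0.023] z 97.7 rect [ 1.1 43.2] [40. 44.] 88.9 3008
```

Request:
play_rows --rows "0 0.25 0 0 0 0 0.1;0 0.5 0 0 0 0 0.1;0 0.75 0 0 0 0 0.1;0 1.0 0 0 0 0 0.1;0 1.16 0 0 0 0 0.1"

```text
time_s: 11.2
tool_pos: [0.4867, 0.1049, 0.0683]
eef_rot: [[-0.98, -0.198, -0.0], [-0.198, 0.98, -0.001], [0.0, -0.001, -1.0]]
contact_force: [0.9, -4.2, 5.8]
width: 0.0236
grasp_force: 40.0
```

Request:
play_rows --rows "0 0.06 0 0 0 0 0.1;0 0.06 0 0 0 0 0.1;0 0 0 0 0 0 0.1;0 -0.3 0 0 0 0 0.1;0 -0.5 0 0 0 0 0.1"

```text
time_s: 11.82
tool_pos: [0.4917, 0.082, 0.0682]
eef_rot: [[-0.98, -0.199, 0.0], [-0.199, 0.98, 0.003], [-0.001, 0.003, -1.0]]
contact_force: [-1.2, 3.5, 4.3]
width: 0.0235
grasp_force: 40.0
```

```bash
cat >> meas.py <<'E'
def traylumps(P):
    q=hf(P);m=(abs(q[...,0])<.056)&(q[...,1]>.105)&(q[...,1]<.205)&(q[...,2]+.036>.004)&(q[...,2]<.03)
    n,l,st,c=cv2.connectedComponentsWithStats(m.astype(np.uint8))
    for i in range(1,n):
        if st[i,4]>10:
            k=q[l==i];print(" tray",(k.mean(0)*1000).round(1),"ext",((k.max(0)-k.min(0))*1000).round(1),st[i,4])
E
python3 - <<'E'
from plan import *
for n in("wrist","scene","side"):
    im,d,P=cap(n);print(n);traylumps(P)
    if n!="side":save("t"+n,im)
plan([(.4917,.3594,.13,101.3)])
E
```

```text
wrist
 tray [-23.2 111.  -12.1] ext [78.1 21.5 41.1] 858
 tray [-16.5 199.3 -17.8] ext [85.5  6.3 23.7] 2420
 tray [ -8.9 130.8 -22. ] ext [12.8 13.5 13.3] 239
 tray [  4.6 120.9 -23.2] ext [15.  10.6 12.9] 258
scene
 tray [  5.3 197.3 -18.9] ext [105.    9.1  24. ] 142
 tray [ -2.7 126.6 -22. ] ext [34.7 29.4 29. ] 20
 tray [ 46.9 133.9 -23.6] ext [11.6 11.   9.6] 11
side
 tray [ -2.9 198.5 -18.2] ext [104.2  11.6  26.5] 220
 tray [-50.2 107.7 -19.3] ext [10.6  5.2 24.1] 25
t=12.0 from [0.492  0.0806 0.0683] ang 101.4 w 0.0238 F [0.3 0.6 4.8]
(0.4917, 0.3594, 0.13, 101.3) -> -1.09 5.47 -1.23  |  0.01 0.01 0.01  rows>=4.6
```

View pics/twrist.png

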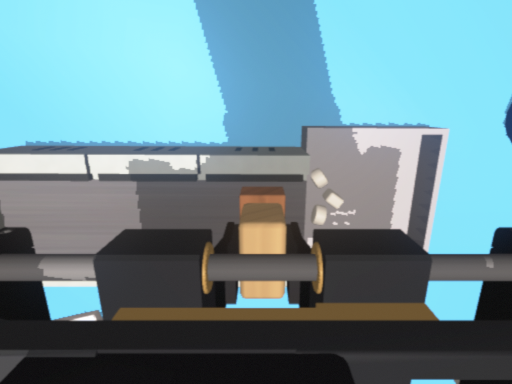

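Request:
play_rows --rows "0 0 -0.3 0 0 0 0.1;0 0 -0.8 0 0 0 0.1;0 0 -1.2 0 0 0 0.1;0 0 -1.2 0 0 0 0.1;0 0 -1.2 0 0 0 0.1"

```text
time_s: 12.6
tool_pos: [0.4909, 0.0797, 0.1273]
eef_rot: [[-0.98, -0.197, -0.002], [-0.197, 0.98, -0.001], [0.002, -0.0, -1.0]]
contact_force: [-0.4, 0.8, -2.1]
width: 0.0237
grasp_force: 40.0
```

Request:
play_rows --rows "-0.2 1.0 0 0 0 0 0.1;-0.4 2.2 0 0 0 0 0.1;-0.7 3.4 0 0 0 0 0.1;-0.85 4.6 0 0 0 0 0.1;-0.93 5.47 0 0 0 0 0.1"

```text
time_s: 13.22
tool_pos: [0.4818, 0.3601, 0.1266]
eef_rot: [[-0.98, -0.2, -0.002], [-0.2, 0.98, -0.0], [0.002, 0.0, -1.0]]
contact_force: [0.1, -0.5, -1.8]
width: 0.0235
grasp_force: 40.0
```

```bash
python3 - <<'E'
from plan import *
im,d,P=cap("wrist");q=P.reshape(-1,3)
plan([(.483,.359,.13,101.3),(.483,.359,.033,101.3)])
p=env.get_state()["tool_pos"];scr(P,p[2]+.02,p[2]+.04)
hsv=cv2.cvtColor(im,cv2.COLOR_RGB2HSV);m=(hsv[...,1]>90)&(hsv[...,0]<22)&(P[...,2]<.01)&(P[...,2]>-.004)
print(cv2.minAreaRect((P[m][:,:2]*1000).astype(np.float32)),m.sum())
im2,P2=load("w2");hsv=cv2.cvtColor(im2,cv2.COLOR_RGB2HSV);m=(hsv[...,1]>90)&(hsv[...,0]<22)&(P2[...,2]<.012)&(P2[...,2]>-.004)&(P2[...,0]<.6)&(abs(P2[...,1]-.36)<.08)
print(cv2.minAreaRect((P2[m][:,:2]*1000).astype(np.float32)),m.sum())
q=hf(P);h=(abs(q[...,0])<.06)&(q[...,1]>.1)&(q[...,1]<.21);print("tray px",h.sum());traylumps(P);save("t2",im)
E
```

```text
t=13.3 from [0.4795 0.3673 0.1273] ang 101.9 w 0.0234 F [-0.5  7.4 -0.8]
(0.483, 0.359, 0.13, 101.3) -> -0.03 -0.18 -0.06  |  0.07 -0.01 0.10  rows>=0.2
(0.483, 0.359, 0.033, 101.3) -> 0.00 0.00 1.94  |  0.00 0.00 0.00  rows>=1.6
tool h [ 44.5 357.5  87.3] plane slope x,y [0.035 0.054] z 155.9 rect [ 46. 356.] [43.9 36.7] 0.5 2925
((482.48541259765625, 365.8096923828125), (87.11249542236328, 88.04740905761719), 7.918344020843506) 5087
((483.5589294433594, 365.5258483886719), (86.80524444580078, 87.54772186279297), 7.713582992553711) 2235
tray px 15598
 tray [ -3.2 202.3 -17.9] ext [112.    6.4  24.2] 2201
 tray [ 11.3 117.  -23.1] ext [99.1 32.9 23.4] 2082
 tray [ 47.1 140.6 -25. ] ext [14.2 12.3 10.8] 215
```

Request:
play_rows --rows "0 0 0.5 0 0 0 0.1;0 0 1.1 0 0 0 0.1;0 0 1.6 0 0 0 0.1;0 0 1.8 0 0 0 0.1;0 0 1.8 0 0 0 0.1"

```text
time_s: 13.9
tool_pos: [0.4828, 0.357, 0.0371]
eef_rot: [[-0.98, -0.198, -0.002], [-0.198, 0.98, -0.001], [0.002, -0.001, -1.0]]
contact_force: [0.8, 0.3, -0.9]
width: 0.0236
grasp_force: 40.0
```

```bash
python3 - <<'E'
from plan import *
plan([(.483,.3645,.0325,101.3)])
E
```

```text
t=13.9 from [0.4828 0.357  0.0371] ang 101.4 w 0.0236 F [ 0.8  0.3 -0.9]
(0.483, 0.3645, 0.0325, 101.3) -> -0.03 0.15 0.09  |  -0.01 -0.02 0.02  rows>=0.1
```

View pics/t2.png

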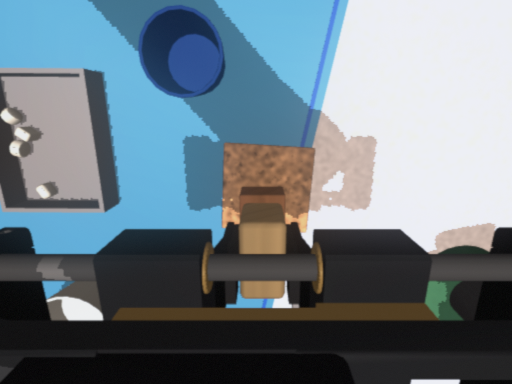

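Request:
play_rows --rows "-0.03 0.1 0 0 0 0 0.1;-0.03 0.15 0.05 0 0 0 0.1;-0.03 0.15 0.09 0 0 0 0.1;-0.03 0.15 0.09 0 0 0 0.2;-0.03 0.15 0.09 0 0 0 0.4"

```text
time_s: 14.52
tool_pos: [0.4836, 0.3653, 0.0339]
eef_rot: [[-0.98, -0.197, 0.001], [-0.197, 0.98, 0.0], [-0.001, 0.0, -1.0]]
contact_force: [0.2, -0.4, 0.7]
width: 0.0281
grasp_force: 0.0
```

Request:
play_rows --rows "0 0 0 0 0 0 0.7;0 0 0 0 0 0 0.7;0 0 0 0 0 0 0.7;0 0 -0.5 0 0 0 0.7;0 0 -1.2 0 0 0 0.7"

```text
time_s: 15.15
tool_pos: [0.4827, 0.3646, 0.0933]
eef_rot: [[-0.98, -0.198, -0.002], [-0.198, 0.98, -0.001], [0.002, -0.001, -1.0]]
contact_force: [-0.1, 0.1, 1.0]
width: 0.0604
grasp_force: 0.0
```

Request:
play_rows --rows "0 0 -1 0 0 0 0.7;0 0 -1.8 0 0 0 0.7;0 0 -2 0 0 0 0.7;0 0 -2 0 0 0 0.7"

```text
time_s: 15.65
tool_pos: [0.4834, 0.365, 0.1936]
eef_rot: [[-0.98, -0.197, 0.001], [-0.197, 0.98, -0.0], [-0.0, -0.0, -1.0]]
contact_force: [-0.7, -0.2, -0.3]
width: 0.0609
grasp_force: 0.0
```

```bash
python3 - <<'E'
from plan import *
im,d,P=cap("wrist");scr(P,.056,.068);z=P.reshape(-1,3);print(rect(P,(.483,.3645),.05,.056,.068))
c,s=np.cos(np.radians(115.6)),np.sin(np.radians(115.6))
plan([(.5475,.17,.2,60),(.665-.06*c,-.060-.06*s,.2,25.6)])
E
```

```text
tool h [ 47.3 354.2 152.5] plane slope x,y [ 0.017 -0.003] z 61.7 rect [ 48.3 356. ] [42.9 24. ] 0.1 915
c=(483.6,366.5) 42.9x24.0 longaxis=11.4 z=61.7 n=915
t=15.7 from [0.4829 0.3646 0.1925] ang 101.4 w 0.0607 F [-0.6  0.1  0.1]
(0.5475, 0.17, 0.2, 60) -> -0.50 -4.07 -0.15  |  -0.01 -0.01 6.90  rows>=3.9
(np.float64(0.690925144928119), np.float64(-0.11410995158430684), 0.2, 25.6) -> -5.33 -3.49 0.00  |  0.00 0.00 5.73  rows>=5.1
```

Request:
play_rows --rows "-0.1 -0.7 0 0 0 1.5 0.7;-0.2 -1.7 -0.1 0 0 3.0 0.7;-0.35 -2.7 -0.15 0 0 4.5 0.7;-0.45 -3.6 -0.15 0 0 6.0 0.7;-0.5 -4.07 -0.15 0 0 6.9 0.7"

```text
time_s: 16.32
tool_pos: [0.548, 0.1667, 0.1988]
eef_rot: [[-0.862, 0.506, -0.003], [0.506, 0.862, -0.003], [0.002, -0.004, -1.0]]
contact_force: [0.1, 0.9, -0.6]
width: 0.0613
grasp_force: 0.0
```

Request:
play_rows --rows "-0.8 -0.5 0 0 0 1.2 0.7;-1.8 -1.2 0 0 0 2.4 0.7;-2.8 -1.8 0 0 0 3.6 0.7;-3.8 -2.5 0 0 0 4.8 0.7;-4.7 -3.1 0 0 0 5.73 0.7"

```text
time_s: 16.95
tool_pos: [0.6736, -0.0837, 0.1984]
eef_rot: [[-0.428, 0.904, -0.004], [0.904, 0.428, -0.001], [0.001, -0.004, -1.0]]
contact_force: [0.6, -0.7, -0.2]
width: 0.0607
grasp_force: 0.0
```

Request:
play_rows --rows "-0.6 -0.38 0 0 0 0 0.7;-0.6 -0.38 0 0 0 0 0.7;-0.6 -0.38 0 0 0 0 0.7"

```text
time_s: 17.32
tool_pos: [0.6692, -0.1151, 0.1993]
eef_rot: [[-0.433, 0.901, -0.003], [0.901, 0.433, 0.001], [0.003, -0.002, -1.0]]
contact_force: [0.3, 0.2, -0.0]
width: 0.0606
grasp_force: 0.0
```

```bash
python3 - <<'E'
from plan import *
im,d,P=cap("wrist")
for c in((.665,-.06),(.5815,-.316)):print(rect(P,c,.055,.006,.013),"| tab",rect(P,c,.05,.025,.038))
plan([(.665,-.06,.12,25.6),(.665,-.06,.0115,25.6)])
E
```

```text
c=(665.9,-58.8) 65.6x60.9 longaxis=25.8 z=8.9 n=2557 | tab c=(665.3,-58.7) 29.6x13.6 longaxis=-63.4 z=32.6 n=354
None | tab None
t=17.4 from [ 0.6695 -0.1143  0.1998] ang 25.8 w 0.0610 F [0.2 0.5 0.1]
(0.665, -0.06, 0.12, 25.6) -> 1.01 0.39 1.60  |  -0.01 -0.02 0.03  rows>=1.5
(0.665, -0.06, 0.0115, 25.6) -> 0.00 0.00 2.17  |  0.00 0.00 0.00  rows>=1.7
```

Request:
play_rows --rows "0.5 0.2 0.6 0 0 0 0.6;1.01 0.39 1.3 0 0 0 0.5;1.01 0.39 2.2 0 0 0 0.5;1.01 0.39 3.0 0 0 0 0.5;1.01 0.39 3.4 0 0 0 0.5"

```text
time_s: 18.0
tool_pos: [0.6641, -0.0603, 0.0286]
eef_rot: [[-0.435, 0.9, -0.004], [0.9, 0.435, 0.001], [0.003, -0.003, -1.0]]
contact_force: [0.5, 0.6, -0.4]
width: 0.0439
grasp_force: 0.0
```

Request:
play_rows --rows "0 0 0.2 0 0 0 0.5;0 0 0.38 0 0 0 0.5;0 0 0.38 0 0 0 0.5;0 0 0.38 0 0 0 0.5"

```text
time_s: 18.5
tool_pos: [0.6665, -0.0625, 0.0131]
eef_rot: [[-0.432, 0.902, 0.002], [0.902, 0.432, -0.0], [-0.001, 0.002, -1.0]]
contact_force: [-0.8, -0.4, -0.3]
width: 0.0436
grasp_force: 0.0
```

```bash
python3 - <<'E'
from plan import *
plan([(.6653,-.0602,.0105,25.6)])
E
```

```text
t=18.5 from [ 0.6665 -0.0625  0.0131] ang 25.6 w 0.0436 F [-0.8 -0.4 -0.3]
(0.6653, -0.0602, 0.0105, 25.6) -> 0.05 -0.00 0.05  |  0.02 0.01 0.00  rows>=0.1
```

Close with dwell, then lift.

Request:
play_rows --rows "0.03 0 0.05 0 0 0 0.5;0.03 0 0.05 0 0 0 0;0.03 0 0.05 0 0 0 0;0.03 0 0.05 0 0 0 0;0.03 0 0.05 0 0 0 0" --grip_force 40

```text
time_s: 19.12
tool_pos: [0.6651, -0.0611, 0.0096]
eef_rot: [[-0.432, 0.902, 0.0], [0.902, 0.432, -0.0], [-0.0, 0.0, -1.0]]
contact_force: [-0.5, -0.1, -0.1]
width: 0.013
grasp_force: 40.0
```

Request:
play_rows --rows "0 0 0 0 0 0 0;0 0 0 0 0 0 0;0 0 0 0 0 0 0;0 0 -0.3 0 0 0 0;0 0 -0.6 0 0 0 0"

```text
time_s: 19.75
tool_pos: [0.6653, -0.061, 0.0407]
eef_rot: [[-0.432, 0.902, 0.001], [0.902, 0.432, 0.0], [-0.0, 0.0, -1.0]]
contact_force: [0.0, 0.1, 0.2]
width: 0.0139
grasp_force: 40.0
```

Request:
play_rows --rows "0 0 -0.6 0 0 0 0;0 0 -1.2 0 0 0 0;0 0 -1.4 0 0 0 0;0 0 -1.4 0 0 0 0"

```text
time_s: 20.25
tool_pos: [0.6654, -0.0611, 0.1105]
eef_rot: [[-0.432, 0.902, 0.002], [0.902, 0.432, -0.0], [-0.001, 0.001, -1.0]]
contact_force: [0.3, -0.0, -0.3]
width: 0.0137
grasp_force: 40.0
```

```bash
python3 - <<'E'
from plan import *
x,y=wf(0,0)
print(env.get_state()["grasp_force"])
plan([(x,y,.12,11.3),(x,y,.06,11.3)])
E
```

```text
39.99996858648956
t=20.2 from [ 0.6654 -0.0611  0.1105] ang 25.6 w 0.0137 F [ 0.3 -0.  -0.3]
(np.float64(0.506), np.float64(0.008), 0.12, 11.3) -> 2.62 -2.28 -0.20  |  0.02 0.01 2.39  rows>=2.8
(np.float64(0.506), np.float64(0.008), 0.06, 11.3) -> 0.00 0.00 1.20  |  0.00 0.00 0.00  rows>=1.0
```

Request:
play_rows --rows "0.5 -0.4 -0.1 0 0 0.5 0;1.2 -1.0 -0.2 0 0 1.2 0;2.0 -1.7 -0.2 0 0 2.0 0;2.62 -2.28 -0.2 0 0 2.39 0;2.62 -2.28 -0.2 0 0 2.39 0"

```text
time_s: 20.88
tool_pos: [0.5015, 0.0089, 0.1183]
eef_rot: [[-0.199, 0.98, -0.005], [0.98, 0.199, -0.0], [0.001, -0.005, -1.0]]
contact_force: [0.7, 0.1, -1.1]
width: 0.0138
grasp_force: 40.0
```

Request:
play_rows --rows "0 0 0.5 0 0 0 0;0 0 1.0 0 0 0 0;0 0 1.0 0 0 0 0;0 0 1.0 0 0 0 0"

```text
time_s: 21.38
tool_pos: [0.5064, 0.0077, 0.0697]
eef_rot: [[-0.195, 0.981, 0.001], [0.981, 0.195, 0.0], [0.0, 0.001, -1.0]]
contact_force: [0.3, -0.5, -0.3]
width: 0.0141
grasp_force: 40.0
```

```bash
cat >> meas.py <<'E'
def heldcover(P,dz=.0):
    s=env.get_state();p=np.array(s["tool_pos"]);h=hf(p);q=hf(P).reshape(-1,3);q=q[np.isfinite(q[:,0])]
    zt=h[2]
    m=(abs(q[:,0]-h[0])<.045)&(abs(q[:,1]-h[1])<.042)&(abs(q[:,2]-zt+dz)<.006);k=q[m]*1000
    r=cv2.minAreaRect(k[:,:2].astype(np.float32))
    A=np.c_[k[:,:2]-h[:2]*1000,np.ones(len(k))];c,*_=np.linalg.lstsq(A,k[:,2],rcond=None)
    print("tool",(h*1000).round(1),"cover top z",np.median(k[:,2]).round(1),"rect",np.round(r[0],1),np.round(r[1],1),round(r[2],1),"x",np.percentile(k[:,0],[.5,99.5]).round(1),"y",np.percentile(k[:,1],[.5,99.5]).round(1),"slope",c[:2].round(3),len(k))
    for lo,hi in((-49,-33),(33,49)):
        m=(q[:,2]>.006)&(q[:,2]<.012)&(q[:,0]*1000>lo)&(q[:,0]*1000<hi)&(q[:,1]>h[1]-.02)&(q[:,1]<h[1]+.09)
        if m.sum()>20: print("wall x",np.percentile(q[m][:,0]*1000,[1,99]).round(1),m.sum())
E
python3 - <<'E'
from plan import *
x,y=wf(0,0)
im,d,P=cap("wrist");heldcover(P)
plan([(x,y,.06,11.3)]);save("c1",im)
E
```

```text
tool [ 0.5 -0.4 30.2] cover top z 29.1 rect [ 1.6 15.4] [35.8 66.2] 89.7 x [-30.8  34. ] y [ 0.8 33. ] slope [ 0.001 -0.043] 4658
wall x [-46.1 -34.1] 2760
wall x [35.6 47.7] 2637
t=21.4 from [0.5066 0.0077 0.0702] ang 11.3 w 0.0136 F [-0.2 -0.  -0.7]
(np.float64(0.506), np.float64(0.008), 0.06, 11.3) -> 0.01 -0.01 0.20  |  0.01 0.00 -0.01  rows>=0.2
```

View pics/c1.png

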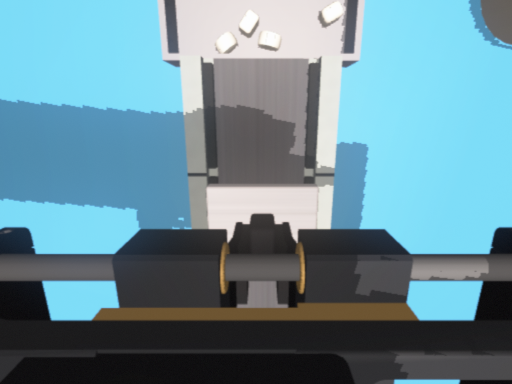

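Request:
play_rows --rows "-0.02 -0.016 0.08 0 0 0 0;-0.02 -0.016 0.15 0 0 0 0;-0.02 -0.016 0.22 0 0 0 0;-0.02 -0.016 0.28 0 0 0 0;-0.02 -0.016 0.28 0 0 0 0"

```text
time_s: 22.05
tool_pos: [0.5048, 0.0067, 0.0553]
eef_rot: [[-0.196, 0.981, -0.001], [0.981, 0.196, 0.0], [0.0, -0.001, -1.0]]
contact_force: [-0.8, 0.7, -0.6]
width: 0.0137
grasp_force: 40.0
```

Request:
play_rows --rows "0 0 0.03 0 0 0 0;0 0 0.06 0 0 0 0;0 0 0.08 0 0 0 0;0 0 0.08 0 0 0 0"

```text
time_s: 22.55
tool_pos: [0.5052, 0.0067, 0.052]
eef_rot: [[-0.196, 0.981, 0.0], [0.981, 0.196, -0.0], [-0.0, 0.0, -1.0]]
contact_force: [-1.7, 0.5, 5.5]
width: 0.0139
grasp_force: 40.0
```

Request:
play_rows --rows "0 0 0.03 0 0 0 0;0 0 0.05 0 0 0 0;0 0 0.05 0 0 0 0"

```text
time_s: 22.92
tool_pos: [0.5052, 0.0068, 0.0495]
eef_rot: [[-0.196, 0.981, 0.0], [0.981, 0.196, 0.0], [-0.0, 0.0, -1.0]]
contact_force: [-1.8, -0.2, 5.4]
width: 0.0138
grasp_force: 40.0
```

Request:
play_rows --rows "0 0 0.03 0 0 0 0;0 0 0.05 0 0 0 0;0 0 0.05 0 0 0 0"

```text
time_s: 23.3
tool_pos: [0.5052, 0.0067, 0.0494]
eef_rot: [[-0.196, 0.981, 0.0], [0.981, 0.196, -0.001], [-0.001, 0.0, -1.0]]
contact_force: [-9.0, -0.6, 28.1]
width: 0.0135
grasp_force: 40.0
```

```bash
python3 - <<'E'
from plan import *
im,d,P=cap("wrist");heldcover(P);plan([])
E
```

```text
tool [-1.  -1.1  9.4] cover top z 8.8 rect [-1. 19.] [43.7 90. ] 90.0 x [-45.7  43.6] y [ 0.9 40.5] slope [-0.001 -0.032] 6885
wall x [-46.2 -34.1] 3306
wall x [35.6 47.6] 3310
t=23.4 from [0.5052 0.0067 0.0494] ang 11.3 w 0.0138 F [-8.4  0.1 27.1]
```

Request:
play_rows --rows "0 0 -0.03 0 0 0 0;0 0 -0.05 0 0 0 0;0 0 -0.05 0 0 0 0.25;0 0 -0.05 0 0 0 0.4;0 0 -0.05 0 0 0 0.4"

```text
time_s: 23.98
tool_pos: [0.5064, 0.0069, 0.0495]
eef_rot: [[-0.196, 0.981, 0.003], [0.981, 0.196, 0.0], [-0.0, 0.003, -1.0]]
contact_force: [1.9, -0.5, 3.0]
width: 0.0319
grasp_force: 2.0
```

Request:
play_rows --rows "0 0 -0.6 0 0 0 0.5;0 0 -1.6 0 0 0 0.5;0 0 -2.6 0 0 0 0.5;-0.8 0 -3.0 0 0 0 0.5;-1.2 0 -3.0 0 0 0 0.5"

```text
time_s: 24.6
tool_pos: [0.5168, -0.0543, 0.2003]
eef_rot: [[-0.194, 0.981, 0.001], [0.981, 0.194, -0.001], [-0.001, 0.001, -1.0]]
contact_force: [0.7, -0.0, -0.5]
width: 0.0436
grasp_force: 0.0
```

Request:
play_rows --rows "0 0 0 0 0 0 0.5;0 0 0 0 0 0 0.5"

```text
time_s: 24.85
tool_pos: [0.5156, -0.051, 0.198]
eef_rot: [[-0.197, 0.98, -0.003], [0.98, 0.197, 0.001], [0.001, -0.003, -1.0]]
contact_force: [-0.6, -0.5, 0.3]
width: 0.0435
grasp_force: 0.0
```

```bash
cat >> meas.py <<'E'
def placed(P,yb):
    q=hf(P).reshape(-1,3);q=q[np.isfinite(q[:,0])]
    m=(abs(q[:,0])<.04)&(abs(q[:,1]-yb)<.045)
    t=q[m&(q[:,2]>.027)&(q[:,2]<.04)]*1000
    print("tab",np.round(cv2.minAreaRect(t[:,:2].astype(np.float32))[0],1),"z",np.median(t[:,2]).round(1),len(t))
    for nm,mm in dict(plate=(abs(q[:,0])<.030)&(abs(q[:,0])>.01)&(abs(q[:,1]-yb)<.028),wall=(abs(q[:,0])<.046)&(abs(q[:,0])>.038)&(abs(q[:,1]-yb)<.028)).items():
        k=q[mm&(q[:,2]>-.004)&(q[:,2]<.02)]*1000
        A=np.c_[k[:,0],k[:,1]-yb*1000,np.ones(len(k))];c,*_=np.linalg.lstsq(A,k[:,2],rcond=None);print(nm,"z",c[2].round(2),"slope",c[:2].round(4),len(k))
    k=q[m&(q[:,2]>.004)&(q[:,2]<.02)]*1000;k=k[abs(k[:,0])<33]
    print("y ext",np.percentile(k[:,1],[.5,99.5]).round(1))
E
python3 - <<'E'
from plan import *
im,d,P=cap("wrist");placed(P,0);plan([]);save("c2",im)
E
```

```text
tab [-1.   1.2] z 32.8 441
plate z 8.91 slope [0.0001 0.0024] 2082
wall z 8.95 slope [-0.     -0.0023] 843
y ext [-42.1  42.4]
t=24.9 from [ 0.5158 -0.0508  0.1982] ang 11.4 w 0.0438 F [ 0.5  0.8 -0.2]
```

```bash
python3 - <<'E'
from plan import *
plan([(.597,-.374,.2,14.7)])
E
```

```text
t=24.9 from [ 0.5158 -0.0508  0.1982] ang 11.4 w 0.0438 F [ 0.5  0.8 -0.2]
(0.597, -0.374, 0.2, 14.7) -> -6.66 0.32 -0.05  |  -0.02 -0.01 -0.55  rows>=5.3
```

Request:
play_rows --rows "-1.0 0.1 0 0 0 -0.2 0.5;-2.2 0.1 0 0 0 -0.4 0.5;-3.4 0.2 0 0 0 -0.55 0.5;-4.6 0.3 0 0 0 -0.55 0.5;-5.8 0.32 0 0 0 -0.55 0.5"

```text
time_s: 25.52
tool_pos: [0.5902, -0.3332, 0.1984]
eef_rot: [[-0.254, 0.967, -0.001], [0.967, 0.254, 0.002], [0.002, -0.0, -1.0]]
contact_force: [-0.9, 0.4, 0.8]
width: 0.0437
grasp_force: 0.0
```

Request:
play_rows --rows "-0.5 0 0 0 0 0 0.5;-0.8 0 0 0 0 0 0.5;-0.8 0 0 0 0 0 0.5;-0.8 0 0 0 0 0 0.5"

```text
time_s: 26.02
tool_pos: [0.5997, -0.3698, 0.199]
eef_rot: [[-0.254, 0.967, -0.0], [0.967, 0.254, 0.002], [0.002, 0.0, -1.0]]
contact_force: [-0.7, -0.6, -0.5]
width: 0.0436
grasp_force: 0.0
```

```bash
python3 - <<'E'
from plan import *
im,d,P=cap("wrist")
c=(.5815,-.316);print(rect(P,c,.055,.006,.013),"| tab",rect(P,c,.05,.025,.038))
plan([(.5815,-.316,.0105,14.7)])
E
```

```text
c=(581.7,-314.5) 66.0x60.4 longaxis=14.8 z=8.9 n=2575 | tab c=(581.7,-314.5) 29.2x13.5 longaxis=-75.1 z=32.6 n=355
t=26.1 from [ 0.5997 -0.3699  0.1992] ang 14.7 w 0.0434 F [-0.6  0.6  0.8]
(0.5815, -0.316, 0.0105, 14.7) -> 1.13 -0.08 3.78  |  0.00 -0.01 0.01  rows>=3.2
```

Request:
play_rows --rows "0.4 0 0.6 0 0 0 0.5;0.9 -0.05 1.5 0 0 0 0.5;1.13 -0.08 2.5 0 0 0 0.5;1.13 -0.08 3.3 0 0 0 0.5;1.13 -0.08 3.65 0 0 0 0.5"

```text
time_s: 26.7
tool_pos: [0.5801, -0.3164, 0.0147]
eef_rot: [[-0.254, 0.967, -0.003], [0.967, 0.254, 0.002], [0.003, -0.002, -1.0]]
contact_force: [-0.9, 1.1, 1.1]
width: 0.0435
grasp_force: 0.0
```

Request:
play_rows --rows "0 0 0 0 0 0 0.5;0 0 0 0 0 0 0.5;0 0 0 0 0 0 0.5"

```text
time_s: 27.08
tool_pos: [0.5823, -0.3191, 0.0184]
eef_rot: [[-0.252, 0.968, 0.003], [0.968, 0.252, -0.001], [-0.002, 0.003, -1.0]]
contact_force: [0.1, -0.2, 1.3]
width: 0.0438
grasp_force: 0.0
```

```bash
python3 - <<'E'
from plan import *
plan([(.5813,-.3158,.0100,14.7)])
E
```

```text
t=27.1 from [ 0.5823 -0.3191  0.0184] ang 14.6 w 0.0438 F [ 0.1 -0.2  1.3]
(0.5813, -0.3158, 0.01, 14.7) -> 0.07 -0.00 0.17  |  0.03 0.02 -0.02  rows>=0.1
```

Request:
play_rows --rows "0.05 0 0.1 0 0 0 0.5;0.05 0 0.15 0 0 0 0.5;0.05 0 0.15 0 0 0 0;0.05 0 0.15 0 0 0 0;0.05 0 0.15 0 0 0 0"

```text
time_s: 27.7
tool_pos: [0.5808, -0.3165, 0.0095]
eef_rot: [[-0.252, 0.968, 0.001], [0.968, 0.252, -0.001], [-0.001, 0.001, -1.0]]
contact_force: [-1.2, 0.0, 5.1]
width: 0.0212
grasp_force: 2.5
```

Request:
play_rows --rows "0 0 0 0 0 0 0;0 0 0 0 0 0 0;0 0 0 0 0 0 0;0 0 0 0 0 0 0;0 0 -0.3 0 0 0 0"

```text
time_s: 28.32
tool_pos: [0.5792, -0.3153, 0.0227]
eef_rot: [[-0.252, 0.968, -0.003], [0.968, 0.252, 0.002], [0.003, -0.003, -1.0]]
contact_force: [-0.9, -0.1, -0.6]
width: 0.0137
grasp_force: 40.6
```

Request:
play_rows --rows "0 0 -0.6 0 0 0 0;0 0 -1.2 0 0 0 0;0 0 -1.9 0 0 0 0;0 0 -1.9 0 0 0 0"

```text
time_s: 28.82
tool_pos: [0.5824, -0.3169, 0.1225]
eef_rot: [[-0.252, 0.968, 0.006], [0.968, 0.252, -0.003], [-0.004, 0.005, -1.0]]
contact_force: [-0.8, -0.5, -0.5]
width: 0.0135
grasp_force: 40.7
```

```bash
python3 - <<'E'
from plan import *
x,y=wf(.0003,-.0705)
print(env.get_state()["grasp_force"])
plan([(x,y,.12,11.3),(x,y,.07,11.3)])
E
```

```text
40.70576198588242
t=28.8 from [ 0.5824 -0.3169  0.1225] ang 14.6 w 0.0135 F [-0.8 -0.5 -0.5]
(np.float64(0.5201083875666614), np.float64(-0.061074549584263456), 0.12, 11.3) -> 5.26 0.08 0.03  |  0.05 0.04 0.55  rows>=4.2
(np.float64(0.5201083875666614), np.float64(-0.061074549584263456), 0.07, 11.3) -> 0.00 0.00 1.00  |  0.00 0.00 0.00  rows>=0.8
```

Request:
play_rows --rows "0.9 0 0 0 0 0.1 0;2.0 0 0 0 0 0.3 0;3.2 0.05 0 0 0 0.5 0;4.4 0.08 0 0 0 0.55 0;5.26 0.08 0.03 0 0 0.55 0"

```text
time_s: 29.45
tool_pos: [0.5165, -0.0574, 0.1166]
eef_rot: [[-0.198, 0.98, -0.002], [0.98, 0.198, 0.001], [0.001, -0.002, -1.0]]
contact_force: [0.4, 0.1, -1.1]
width: 0.0139
grasp_force: 40.7
```

Request:
play_rows --rows "0 0 0.5 0 0 0 0;0 0 0.95 0 0 0 0;0 0 0.95 0 0 0 0;0 0 0.95 0 0 0 0;0 0 0.95 0 0 0 0"

```text
time_s: 30.08
tool_pos: [0.5188, -0.0607, 0.0708]
eef_rot: [[-0.195, 0.981, 0.002], [0.981, 0.195, -0.0], [-0.0, 0.002, -1.0]]
contact_force: [-0.3, 0.2, -1.1]
width: 0.0137
grasp_force: 40.7
```

```bash
python3 - <<'E'
from plan import *
x,y=wf(0,-.070)
im,d,P=cap("wrist");heldcover(P)
plan([(x,y,.07,11.3)])
E
```

```text
tool [ -0.9 -69.9  30.8] cover top z 30.2 rect [  0.5 -68.2] [66.2 62.3] 0.2 x [-32.1  32.8] y [-98.4 -37.2] slope [ 0.002 -0.039] 4583
wall x [-46.3 -33.2] 2755
wall x [35.5 47.5] 2669
t=30.1 from [ 0.5188 -0.0607  0.0708] ang 11.3 w 0.0138 F [ 0.2 -0.1 -1.3]
(np.float64(0.5197162300969762), np.float64(-0.06064302609826292), 0.07, 11.3) -> -0.00 0.02 0.02  |  0.01 0.00 -0.01  rows>=0.0
```

Request:
play_rows --rows "0 0 0.08 0 0 0 0;0 0 0.16 0 0 0 0;0 0 0.24 0 0 0 0;0 0 0.3 0 0 0 0;0 0 0.3 0 0 0 0"

```text
time_s: 30.75
tool_pos: [0.518, -0.0605, 0.0548]
eef_rot: [[-0.196, 0.981, -0.0], [0.981, 0.196, 0.0], [0.0, -0.0, -1.0]]
contact_force: [0.2, 0.1, -0.7]
width: 0.0137
grasp_force: 40.7
```

Request:
play_rows --rows "0 0 0.03 0 0 0 0;0 0 0.06 0 0 0 0;0 0 0.08 0 0 0 0;0 0 0.08 0 0 0 0"

```text
time_s: 31.25
tool_pos: [0.5183, -0.0605, 0.0515]
eef_rot: [[-0.196, 0.981, 0.0], [0.981, 0.196, -0.0], [-0.0, 0.0, -1.0]]
contact_force: [-1.5, 0.5, 6.0]
width: 0.0137
grasp_force: 41.3
```

Request:
play_rows --rows "0 0 0.03 0 0 0 0;0 0 0.05 0 0 0 0;0 0 0.05 0 0 0 0"

```text
time_s: 31.62
tool_pos: [0.5183, -0.0605, 0.0494]
eef_rot: [[-0.196, 0.981, 0.0], [0.981, 0.196, -0.0], [-0.0, 0.0, -1.0]]
contact_force: [-2.7, 0.5, 10.0]
width: 0.0137
grasp_force: 41.8
```

Request:
play_rows --rows "0 0 0.03 0 0 0 0;0 0 0.04 0 0 0 0;0 0 0.04 0 0 0 0"

```text
time_s: 32.0
tool_pos: [0.5183, -0.0605, 0.0494]
eef_rot: [[-0.195, 0.981, 0.0], [0.981, 0.195, -0.0], [-0.0, 0.0, -1.0]]
contact_force: [-8.0, 0.5, 25.9]
width: 0.0137
grasp_force: 43.5
```

Request:
play_rows --rows "0 0 -0.03 0 0 0 0;0 0 -0.06 0 0 0 0;0 0 -0.06 0 0 0 0.25;0 0 -0.06 0 0 0 0.4;0 0 -0.06 0 0 0 0.4"

```text
time_s: 32.62
tool_pos: [0.5185, -0.0605, 0.0495]
eef_rot: [[-0.196, 0.981, 0.0], [0.981, 0.196, 0.0], [0.0, 0.0, -1.0]]
contact_force: [1.3, 0.6, 0.6]
width: 0.0317
grasp_force: 0.4
```

Request:
play_rows --rows "0 0 -0.6 0 0 0 0.5;0 0 -1.6 0 0 0 0.5;0 0 -2.6 0 0 0 0.5;-0.8 0 -3.0 0 0 0 0.5;-1.2 0 -3.0 0 0 0 0.5"

```text
time_s: 33.25
tool_pos: [0.531, -0.1216, 0.2017]
eef_rot: [[-0.194, 0.981, 0.004], [0.981, 0.194, -0.002], [-0.002, 0.004, -1.0]]
contact_force: [-0.1, -0.2, -0.1]
width: 0.0435
grasp_force: 0.0
```

Request:
play_rows --rows "0 0 0 0 0 0 0.5;0 0 0 0 0 0 0.5"

```text
time_s: 33.5
tool_pos: [0.5293, -0.1181, 0.1988]
eef_rot: [[-0.197, 0.98, -0.002], [0.98, 0.197, 0.001], [0.001, -0.001, -1.0]]
contact_force: [-1.3, 0.4, -0.2]
width: 0.0433
grasp_force: 0.0
```

```bash
python3 - <<'E'
from plan import *
im,d,P=cap("wrist");placed(P,-.07);placed(P,0);plan([]);save("c3",im);traylumps(P)
E
```

```text
tab [ -0.  -68.2] z 32.8 442
plate z 8.89 slope [ 0.0005 -0.0005] 2085
wall z 8.88 slope [0.0001 0.0006] 827
y ext [-112.2  -25.2]
tab [-1.2  0.7] z 32.8 546
plate z 9.0 slope [-0.0008  0.0008] 2503
wall z 8.95 slope [-0.0001 -0.0002] 1002
y ext [-44.6  42.5]
t=33.5 from [ 0.5294 -0.1178  0.1988] ang 11.4 w 0.0437 F [0.1 0.  0.4]
```

View pics/c3.png

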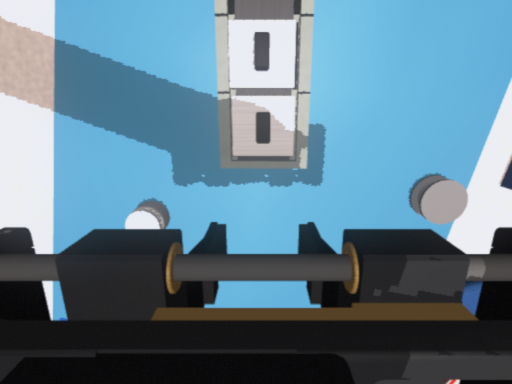

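```bash
python3 - <<'E'
from plan import *
plan([(.60,.25,.2,0),(.6065,.3155,.04,0)])
E
```

```text
t=33.5 from [ 0.5294 -0.1178  0.1988] ang 11.4 w 0.0437 F [0.1 0.  0.4]
(0.6, 0.25, 0.2, 0) -> 6.93 2.84 -0.02  |  -0.01 -0.01 1.90  rows>=6.0
(0.6065, 0.3155, 0.04, 0) -> 1.31 0.13 3.20  |  0.00 0.00 0.00  rows>=2.8
```

Request:
play_rows --rows "0.9 0.4 0 0 0 0.4 0.8;2.0 0.8 0 0 0 0.9 1;3.2 1.3 0 0 0 1.4 1;4.4 1.8 0 0 0 1.9 1;5.6 2.3 0 0 0 1.9 1"

```text
time_s: 34.17
tool_pos: [0.5857, 0.1736, 0.1993]
eef_rot: [[0.001, 1.0, -0.001], [1.0, -0.001, 0.0], [0.0, -0.001, -1.0]]
contact_force: [0.6, -0.6, 0.3]
width: 0.0834
grasp_force: 0.0
```

Request:
play_rows --rows "0.9 0.2 0 0 0 0 1;1.4 0.27 0 0 0 0 1;1.4 0.27 0 0 0 0 1;1.4 0.27 0 0 0 0 1;1.4 0.27 0 0 0 0 1"

```text
time_s: 34.8
tool_pos: [0.6004, 0.2377, 0.1997]
eef_rot: [[0.005, 1.0, 0.0], [1.0, -0.005, -0.001], [-0.001, 0.0, -1.0]]
contact_force: [0.1, 0.3, 0.2]
width: 0.0872
grasp_force: 0.0
```

```bash
python3 - <<'E'
from plan import *
im,d,P=cap("wrist");print("mid",circ(P,(.607,.315),.05,.046,.056))
plan([(.6065,.3155,.1,0),(.6065,.3155,.041,0)])
E
```

```text
mid c=(607.1,317.0) D=63.6 n=719
t=34.9 from [0.6004 0.2381 0.1998] ang -0.3 w 0.0869 F [-0.1 -0.1 -1. ]
(0.6065, 0.3155, 0.1, 0) -> 1.55 0.11 1.99  |  0.00 0.01 -0.05  rows>=2.0
(0.6065, 0.3155, 0.041, 0) -> 0.00 0.00 1.18  |  0.00 0.00 0.00  rows>=0.9
```

Request:
play_rows --rows "0.6 0.05 0.5 0 0 0 1;1.3 0.1 1.2 0 0 0 1;1.55 0.11 1.99 0 0 0 1;1.55 0.11 1.99 0 0 0 1;1.55 0.11 1.99 0 0 0 1"

```text
time_s: 35.48
tool_pos: [0.6071, 0.3165, 0.1016]
eef_rot: [[0.004, 1.0, 0.002], [1.0, -0.004, 0.0], [0.0, 0.002, -1.0]]
contact_force: [-0.3, 0.3, 1.4]
width: 0.0872
grasp_force: 0.0
```

Request:
play_rows --rows "0 0 0.4 0 0 0 1;0 0 0.8 0 0 0 1;0 0 1.18 0 0 0 1;0 0 1.18 0 0 0 1;0 0 1.18 0 0 0 1"

```text
time_s: 36.1
tool_pos: [0.606, 0.3181, 0.0411]
eef_rot: [[0.002, 1.0, 0.0], [1.0, -0.002, 0.0], [0.0, 0.0, -1.0]]
contact_force: [-0.8, 0.1, 0.4]
width: 0.0872
grasp_force: 0.0
```

Request:
play_rows --rows "0 0 0 0 0 0 0.4;0 0 0 0 0 0 0.4;0 0 0 0 0 0 0.4;0 0 0 0 0 0 0.4;0 0 0 0 0 0 0.4" --grip_force 15

```text
time_s: 36.72
tool_pos: [0.6059, 0.3179, 0.0414]
eef_rot: [[0.002, 1.0, 0.0], [1.0, -0.002, 0.0], [0.0, 0.0, -1.0]]
contact_force: [-0.5, -0.3, 2.2]
width: 0.0613
grasp_force: 15.0
```

Request:
play_rows --rows "0 0 0 0 0 0 0.4;0 0 -0.3 0 0 0 0.4;0 0 -0.8 0 0 0 0.4;0 0 -1.4 0 0 0 0.4;0 0 -1.4 0 0 0 0.4"

```text
time_s: 37.35
tool_pos: [0.6076, 0.319, 0.1147]
eef_rot: [[0.002, 1.0, 0.006], [1.0, -0.002, 0.003], [0.003, 0.006, -1.0]]
contact_force: [0.7, -0.4, -0.9]
width: 0.0609
grasp_force: 15.0
```

```bash
python3 - <<'E'
from plan import *
im,d,P=cap("wrist");s=env.get_state();p=s["tool_pos"];print(s["grasp_force"])
print("rim",circ(P,(p[0],p[1]),.045,p[2]+.006,p[2]+.018))
q=P.reshape(-1,3);q=q[np.isfinite(q[:,0])];m=np.hypot(q[:,0]-p[0],q[:,1]-p[1])<.034;print(np.histogram((q[m][:,2]-p[2])*1000,np.arange(-60,30,6)))
print("big",circ(P,(.6605,.1972),.05,.036,.046))
plan([(.6605,.1972,.11,0),(.6605,.1972,.046,0)])
E
```

```text
14.99627384759151
rim c=(608.8,326.0) D=79.9 n=2239
(array([   0,    0,    0,  654, 2298,  365,  316,  298,  274,  273,  470,
       1027,  955,   94]), array([-60, -54, -48, -42, -36, -30, -24, -18, -12,  -6,   0,   6,  12,
        18,  24]))
big c=(645.2,226.5) D=50.1 n=273
t=37.4 from [0.6064 0.3182 0.1126] ang -0.1 w 0.0618 F [-0.9 -0.5 -0.8]
(0.6605, 0.1972, 0.11, 0) -> -2.42 1.09 0.05  |  0.02 -0.01 -0.02  rows>=2.1
(0.6605, 0.1972, 0.046, 0) -> 0.00 0.00 1.28  |  0.00 0.00 0.00  rows>=1.0
```

Request:
play_rows --rows "-0.4 0.2 0 0 0 0 0.4;-1.0 0.45 0 0 0 0 0.4;-1.7 0.75 0 0 0 0 0.4;-2.2 1.0 0 0 0 0 0.4;-2.38 1.09 0 0 0 0 0.4"

```text
time_s: 38.02
tool_pos: [0.6609, 0.1937, 0.1096]
eef_rot: [[0.007, 1.0, -0.002], [1.0, -0.007, -0.003], [-0.003, -0.002, -1.0]]
contact_force: [-0.4, 1.1, -0.9]
width: 0.0619
grasp_force: 15.0
```

Request:
play_rows --rows "0 0 0 0 0 0 0.4;0 0 0 0 0 0 0.4;0 0 0 0 0 0 0.4"

```text
time_s: 38.4
tool_pos: [0.6593, 0.2005, 0.111]
eef_rot: [[-0.0, 1.0, -0.0], [1.0, 0.0, 0.001], [0.001, -0.0, -1.0]]
contact_force: [-0.1, -0.5, -0.8]
width: 0.0617
grasp_force: 15.0
```

```bash
python3 - <<'E'
from plan import *
plan([(.6605,.1992,.11,0),(.6605,.1992,.048,0)])
for n in("scene","side"):
    im,d,P=cap(n);p=env.get_state()["tool_pos"]
    print(n,"big",circ(P,(.6605,.1972),.05,.036,.046),rect(P,(.6605,.1972),.036,.065,.1))
E
```

```text
t=38.4 from [0.6593 0.2005 0.111 ] ang 0.0 w 0.0617 F [-0.1 -0.5 -0.8]
(0.6605, 0.1992, 0.11, 0) -> -0.03 0.02 0.02  |  -0.00 -0.01 0.00  rows>=0.0
(0.6605, 0.1992, 0.048, 0) -> 0.00 0.00 1.24  |  0.00 0.00 0.00  rows>=1.0
scene big c=(661.0,195.4) D=83.6 n=94 c=(660.8,198.6) 60.2x52.2 longaxis=-54.9 z=86.6 n=223
side big c=(659.7,196.1) D=88.0 n=135 c=(654.4,193.1) 54.7x50.9 longaxis=-73.7 z=86.8 n=147
```

Request:
play_rows --rows "-0.03 0.02 0.35 0 0 0 0.4;-0.03 0.02 0.7 0 0 0 0.4;-0.03 0.02 1.0 0 0 0 0.4;-0.03 0.02 1.2 0 0 0 0.4;-0.03 0.02 1.27 0 0 0 0.4"

```text
time_s: 39.12
tool_pos: [0.6606, 0.1971, 0.0464]
eef_rot: [[0.002, 1.0, -0.001], [1.0, -0.002, -0.0], [-0.0, -0.001, -1.0]]
contact_force: [-0.2, 0.5, -0.4]
width: 0.0613
grasp_force: 15.0
```

Request:
play_rows --rows "0 0 0.02 0 0 0 0.4;0 0 0.02 0 0 0 0.4"

```text
time_s: 39.38
tool_pos: [0.6614, 0.1974, 0.0472]
eef_rot: [[0.002, 1.0, 0.001], [1.0, -0.002, 0.0], [0.0, 0.001, -1.0]]
contact_force: [0.4, 0.3, -0.8]
width: 0.0615
grasp_force: 15.0
```

Request:
play_rows --rows "0 0 0.03 0 0 0 0.4;0 0 0.03 0 0 0 0.4;0 0 0.03 0 0 0 0.85;0 0 0.03 0 0 0 0.85;0 0 0.03 0 0 0 0.85"

```text
time_s: 40.0
tool_pos: [0.661, 0.1972, 0.0451]
eef_rot: [[0.002, 1.0, 0.0], [1.0, -0.002, 0.0], [0.0, 0.0, -1.0]]
contact_force: [0.1, 0.4, 0.9]
width: 0.0735
grasp_force: 0.0
```

Request:
play_rows --rows "0 0 0 0 0 0 0.85;0 0 0 0 0 0 0.85;0 0 -0.6 0 0 0 0.9;0 0 -1.5 0 0 0 0.9;0 0 -2.5 0 0 0 0.9"

```text
time_s: 40.62
tool_pos: [0.6605, 0.197, 0.1707]
eef_rot: [[0.002, 1.0, -0.001], [1.0, -0.002, -0.0], [-0.0, -0.001, -1.0]]
contact_force: [0.8, 0.8, 0.4]
width: 0.0781
grasp_force: 0.0
```

Request:
play_rows --rows "-0.8 0 -0.4 0 0 0 0.9;-1.3 0 -0.6 0 0 0 0.9;-1.3 0 -0.6 0 0 0 0.9;-1.3 0 -0.6 0 0 0 0.9"

```text
time_s: 41.12
tool_pos: [0.6603, 0.1336, 0.1995]
eef_rot: [[0.001, 1.0, -0.001], [1.0, -0.001, 0.001], [0.001, -0.001, -1.0]]
contact_force: [0.3, 0.4, 0.0]
width: 0.0784
grasp_force: 0.0
```

```bash
python3 - <<'E'
from plan import *
im,d,P=cap("wrist");save("n1",im)
print("big",circ(P,(.6605,.1972),.05,.036,.044),"mid",circ(P,(.6605,.1972),.045,.050,.062))
q=P.reshape(-1,3);q=q[np.isfinite(q[:,0])];m=np.hypot(q[:,0]-.6605,q[:,1]-.1972)<.022;print("floor z",np.median(q[m][:,2]))
plan([(.6853,-.1995-.06,.2,0)])
E
```

```text
big c=(660.8,197.9) D=83.6 n=1155 mid c=(662.5,196.3) D=63.6 n=692
floor z 0.00796887296186874
t=41.2 from [0.6602 0.1341 0.1993] ang 0.0 w 0.0783 F [ 0.1 -0.4  0.3]
(0.6853, -0.2595, 0.2, 0) -> -7.87 0.50 -0.02  |  -0.01 -0.01 0.00  rows>=6.3
```

Request:
play_rows --rows "-1.0 0.05 0 0 0 0 0.8;-2.2 0.1 0 0 0 0 0.8;-3.4 0.2 0 0 0 0 0.8;-4.6 0.3 0 0 0 0 0.8;-5.8 0.4 0 0 0 0 0.8"

```text
time_s: 41.8
tool_pos: [0.6806, -0.1575, 0.1992]
eef_rot: [[-0.001, 1.0, -0.001], [1.0, 0.001, 0.001], [0.001, -0.001, -1.0]]
contact_force: [1.2, -0.3, 0.3]
width: 0.0692
grasp_force: 0.0
```

Request:
play_rows --rows "-1.0 0.1 0 0 0 0 0.8;-2.0 0.1 0 0 0 0 0.8;-2.07 0.1 0 0 0 0 0.8;-2.07 0.1 0 0 0 0 0.8;-2.07 0.1 0 0 0 0 0.8"

```text
time_s: 42.42
tool_pos: [0.6858, -0.2581, 0.1997]
eef_rot: [[-0.002, 1.0, -0.0], [1.0, 0.002, 0.002], [0.002, -0.0, -1.0]]
contact_force: [0.4, -0.1, 0.8]
width: 0.0696
grasp_force: 0.0
```

```bash
python3 - <<'E'
from plan import *
im,d,P=cap("wrist");c=circ(P,(.6853,-.1995),.04,.053,.062);print(c)
plan([(.6853,-.1995,.11,0),(.6853,-.1995,.050,0)])
E
```

```text
c=(686.0,-198.2) D=43.2 n=421
t=42.5 from [ 0.6858 -0.2584  0.1999] ang 0.1 w 0.0697 F [-0.3  0.   0.2]
(0.6853, -0.1995, 0.11, 0) -> 1.18 -0.01 1.80  |  0.00 -0.01 0.02  rows>=1.7
(0.6853, -0.1995, 0.05, 0) -> 0.00 0.00 1.20  |  0.00 0.00 0.00  rows>=1.0
```

Request:
play_rows --rows "0.4 0 0.4 0 0 0 0.8;0.9 0 1.1 0 0 0 0.8;1.18 0 1.8 0 0 0 0.8;1.18 0 1.8 0 0 0 0.8;1.18 0 1.8 0 0 0 0.8"

```text
time_s: 43.1
tool_pos: [0.6862, -0.2028, 0.1117]
eef_rot: [[0.002, 1.0, 0.002], [1.0, -0.002, -0.001], [-0.001, 0.002, -1.0]]
contact_force: [-0.1, -0.0, 0.3]
width: 0.0696
grasp_force: 0.0
```

Request:
play_rows --rows "0 0 0.4 0 0 0 0.8;0 0 0.8 0 0 0 0.8;0 0 1.18 0 0 0 0.8;0 0 1.18 0 0 0 0.8;0 0 1.18 0 0 0 0.8"

```text
time_s: 43.72
tool_pos: [0.6855, -0.2024, 0.0511]
eef_rot: [[0.002, 1.0, 0.0], [1.0, -0.002, 0.0], [0.0, 0.0, -1.0]]
contact_force: [-0.4, -0.1, -0.4]
width: 0.0697
grasp_force: 0.0
```

```bash
python3 - <<'E'
from plan import *
plan([(.6853,-.1995,.050,0)])
E
```

```text
t=43.7 from [ 0.6855 -0.2024  0.0511] ang -0.1 w 0.0697 F [-0.4 -0.1 -0.4]
(0.6853, -0.1995, 0.05, 0) -> 0.06 -0.00 0.02  |  0.00 -0.00 -0.02  rows>=0.0
```

Request:
play_rows --rows "0.05 0 0.03 0 0 0 0.8;0.05 0 0.03 0 0 0 0.2;0.05 0 0.03 0 0 0 0.2;0.05 0 0.03 0 0 0 0.2;0.05 0 0.03 0 0 0 0.2" --grip_force 15

```text
time_s: 44.35
tool_pos: [0.6852, -0.1999, 0.0497]
eef_rot: [[0.002, 1.0, 0.0], [1.0, -0.002, -0.0], [-0.0, 0.0, -1.0]]
contact_force: [0.1, 0.4, -0.1]
width: 0.0424
grasp_force: 15.0
```

Request:
play_rows --rows "0 0 0 0 0 0 0.2;0 0 0 0 0 0 0.2;0 0 -0.3 0 0 0 0.2;0 0 -0.9 0 0 0 0.2;0 0 -1.6 0 0 0 0.2"

```text
time_s: 44.98
tool_pos: [0.685, -0.1998, 0.1307]
eef_rot: [[0.002, 1.0, -0.0], [1.0, -0.002, 0.0], [0.0, -0.0, -1.0]]
contact_force: [0.1, -0.3, -0.5]
width: 0.042
grasp_force: 15.0
```

Request:
play_rows --rows "0 0 -0.2 0 0 0 0.2;0 0 -0.4 0 0 0 0.2;0 0 -0.4 0 0 0 0.2"

```text
time_s: 45.35
tool_pos: [0.6851, -0.1998, 0.1494]
eef_rot: [[0.002, 1.0, -0.0], [1.0, -0.002, 0.0], [0.0, -0.0, -1.0]]
contact_force: [-0.7, 0.6, -0.5]
width: 0.042
grasp_force: 15.0
```

```bash
python3 - <<'E'
from plan import *
s=env.get_state();p=s["tool_pos"];print(s["grasp_force"])
im,d,P=cap("wrist");q=P.reshape(-1,3);q=q[np.isfinite(q[:,0])];m=np.hypot(q[:,0]-p[0],q[:,1]-p[1])<.02;print(np.histogram((q[m][:,2]-p[2])*1000,np.arange(-66,30,6)))
im,d,P=cap("side");print(rect(P,(p[0],p[1]),.03,p[2]-.05,p[2]+.01))
q=P.reshape(-1,3);q=q[np.isfinite(q[:,0])];m=(np.hypot(q[:,0]-p[0],q[:,1]-p[1])<.03)&(q[:,2]>.03)&(q[:,2]<p[2]+.01);print("zmin rel",(np.percentile(q[m][:,2],2)-p[2]))
plan([(.6618,.1955,.152,0)])
E
```

```text
14.999986092551653
(array([  0,   0,   7, 641, 206, 208, 232, 264, 281, 202, 143,  99, 166,
        10,   2]), array([-66, -60, -54, -48, -42, -36, -30, -24, -18, -12,  -6,   0,   6,
        12,  18,  24]))
c=(684.8,-204.3) 52.7x40.4 longaxis=30.2 z=140.6 n=443
zmin rel -0.04648754602273293
t=45.5 from [ 0.6845 -0.1996  0.1483] ang -0.1 w 0.0419 F [ 0.1  1.  -1.6]
(0.6618, 0.1955, 0.152, 0) -> 7.90 -0.47 -0.07  |  -0.02 -0.01 -0.02  rows>=6.3
```

Request:
play_rows --rows "0.8 -0.05 0 0 0 0 0.2;1.9 -0.1 0 0 0 0 0.2;3.0 -0.2 0 0 0 0 0.2;4.1 -0.25 0 0 0 0 0.2;5.2 -0.3 0 0 0 0 0.2" --grip_force 25

```text
time_s: 46.08
tool_pos: [0.6699, 0.0618, 0.1484]
eef_rot: [[0.002, 1.0, -0.002], [1.0, -0.002, -0.0], [-0.0, -0.002, -1.0]]
contact_force: [1.0, -0.3, -0.8]
width: 0.0419
grasp_force: 25.0
```

Request:
play_rows --rows "0.9 -0.05 0 0 0 0 0.2;1.8 -0.1 0 0 0 0 0.2;2.5 -0.17 0 0 0 0 0.2;2.7 -0.17 0 0 0 0 0.2;2.7 -0.17 0 0 0 0 0.2"

```text
time_s: 46.7
tool_pos: [0.6623, 0.1945, 0.1488]
eef_rot: [[0.002, 1.0, -0.001], [1.0, -0.002, -0.001], [-0.001, -0.001, -1.0]]
contact_force: [0.1, -0.1, -0.1]
width: 0.0422
grasp_force: 25.0
```

Request:
play_rows --rows "0 0 0 0 0 0 0.2;0 0 0 0 0 0 0.2;0 0 0 0 0 0 0.2"

```text
time_s: 47.08
tool_pos: [0.6628, 0.194, 0.1497]
eef_rot: [[0.004, 1.0, 0.0], [1.0, -0.004, -0.0], [-0.0, 0.0, -1.0]]
contact_force: [0.9, -0.2, -0.4]
width: 0.0418
grasp_force: 25.0
```

```bash
python3 - <<'E'
from plan import *
s=env.get_state();p=s["tool_pos"];print(s["grasp_force"])
im,d,P=cap("wrist");q=P.reshape(-1,3);q=q[np.isfinite(q[:,0])];m=np.hypot(q[:,0]-p[0],q[:,1]-p[1])<.02;print(np.histogram((q[m][:,2]-p[2])*1000,np.arange(-66,30,6))[0])
im,d,P=cap("scene");print("mid",circ(P,(.6618,.1955),.04,.050,.060),"small",rect(P,(p[0],p[1]),.03,p[2]-.048,p[2]-.01))
plan([(.6618,.1955,.062,0)])
E
```

```text
24.99985156730716
[  0   0   7 644 209 213 239 263 279 199 142 101 157  10   5]
mid c=(662.7,193.1) D=65.6 n=90 small c=(663.1,191.7) 39.9x34.7 longaxis=-22.5 z=125.5 n=148
t=47.2 from [0.6626 0.1946 0.1497] ang -0.2 w 0.0422 F [-0.5 -0.6 -0.4]
(0.6618, 0.1955, 0.062, 0) -> 0.02 -0.02 1.75  |  0.00 0.00 -0.03  rows>=1.4
```

Request:
play_rows --rows "0 0 0.4 0 0 0 0.2;0 0 0.9 0 0 0 0.2;0 0 1.4 0 0 0 0.2;0 0 1.7 0 0 0 0.2;0 0 1.8 0 0 0 0.2"

```text
time_s: 47.8
tool_pos: [0.6617, 0.1949, 0.0579]
eef_rot: [[0.002, 1.0, -0.002], [1.0, -0.002, -0.001], [-0.001, -0.002, -1.0]]
contact_force: [-1.6, 0.0, -0.6]
width: 0.0417
grasp_force: 25.0
```

Request:
play_rows --rows "0 0 0.01 0 0 0 0.2;0 0 0.02 0 0 0 0.2;0 0 0.02 0 0 0 0.2"

```text
time_s: 48.18
tool_pos: [0.663, 0.1954, 0.0595]
eef_rot: [[0.002, 1.0, 0.002], [1.0, -0.002, 0.001], [0.001, 0.002, -1.0]]
contact_force: [0.0, 0.5, -1.0]
width: 0.0418
grasp_force: 25.0
```

Request:
play_rows --rows "0 0 0.02 0 0 0 0.2;0 0 0.02 0 0 0 0.2;0 0 0.02 0 0 0 0.8;0 0 0.02 0 0 0 0.8;0 0 0.02 0 0 0 0.8"

```text
time_s: 48.8
tool_pos: [0.6626, 0.1952, 0.0576]
eef_rot: [[0.002, 1.0, 0.0], [1.0, -0.002, 0.0], [0.0, 0.0, -1.0]]
contact_force: [0.0, -0.0, 0.1]
width: 0.0637
grasp_force: 0.0
```

Request:
play_rows --rows "0 0 0 0 0 0 0.8;0 0 0 0 0 0 0.8;0 0 -0.6 0 0 0 0.9;0 0 -1.5 0 0 0 0.9;0 0 -2.5 0 0 0 0.9"

```text
time_s: 49.42
tool_pos: [0.662, 0.195, 0.1833]
eef_rot: [[0.002, 1.0, -0.001], [1.0, -0.002, -0.0], [-0.0, -0.001, -1.0]]
contact_force: [0.9, 0.3, 1.3]
width: 0.0785
grasp_force: 0.0
```

Request:
play_rows --rows "-0.8 0 -0.6 0 0 0 0.9;-1.4 -0.4 -1.2 0 0 0 0.9;-1.4 -0.4 -1.4 0 0 0 0.9;-1.4 -0.4 -1.4 0 0 0 0.9"

```text
time_s: 49.92
tool_pos: [0.6427, 0.1262, 0.2534]
eef_rot: [[0.001, 1.0, 0.002], [1.0, -0.001, 0.001], [0.001, 0.002, -1.0]]
contact_force: [-0.7, 1.0, 0.0]
width: 0.0785
grasp_force: 0.0
```

```bash
python3 - <<'E'
from plan import *
im,d,P=cap("wrist");save("n2",im)
c=(.6612,.196)
print("big",circ(P,c,.05,.037,.0435),"mid",circ(P,c,.036,.050,.059),"small",circ(P,c,.03,.063,.072))
q=P.reshape(-1,3);q=q[np.isfinite(q[:,0])];m=np.hypot(q[:,0]-c[0],q[:,1]-c[1])<.015;print("floor z",np.percentile(q[m][:,2],[10,50,90]))
scr=rect(P,(.483,.3645),.05,.056,.068);print("scr",scr);print(env.get_state()["tool_pos"])
im,d,P=cap("scene");save("fin",im);placed(P,-.07);placed(P,0);traylumps(P)
print("scr",rect(P,(.483,.3645),.05,.056,.068),"spool",circ(P,(.748,-.105),.05,.024,.033),"tin",circ(P,(.4,-.2),.04,.036,.045))
E
```

```text
big c=(660.8,197.8) D=83.3 n=799 mid c=(662.6,196.2) D=63.6 n=583 small c=(663.4,196.9) D=43.4 n=307
floor z [0.01103965 0.01209414 0.01413257]
scr None
[0.64215777 0.12662614 0.25214155]
tab [  2.4 -75.2] z 32.8 52
plate z 9.5 slope [ 0.0021 -0.0083] 167
wall z 8.9 slope [-0.0186 -0.0157] 87
y ext [-114.7  -25.4]
tab [ 0.1 -1.2] z 33.0 47
plate z 9.27 slope [-0.0054  0.0025] 156
wall z 8.78 slope [-0.0069 -0.011 ] 79
y ext [-44.8  37.5]
 tray [  0.8 197.3 -18.6] ext [111.3   8.7  25.6] 156
 tray [ -2.2 125.1 -20.2] ext [30.3 28.7 28.5] 20
 tray [ 50.4 106.7 -17.9] ext [10.9  2.6 19.1] 11
scr None spool c=(750.1,-105.4) D=57.5 n=349 tin c=(402.2,-201.3) D=45.2 n=126
```

View pics/fin.png

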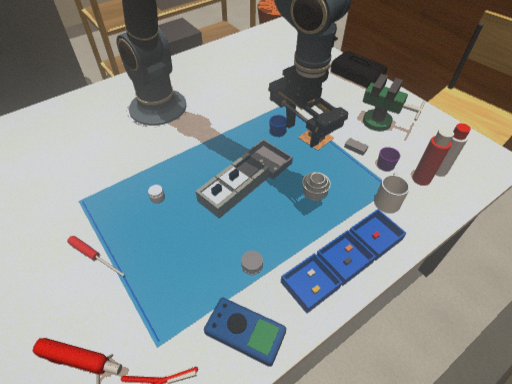

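Request:
play_rows --rows "-1 -0.5 0 0 0 0 0.9;-2.2 -1.1 0 0 0 0 0.9;-3.2 -1.7 0 0 0 0 0.9;-4.2 -2.2 0 0 0 0 0.9;-4.8 -2.4 0 0 0 0 0.9"

```text
time_s: 50.65
tool_pos: [0.5201, -0.1165, 0.2513]
eef_rot: [[0.004, 1.0, -0.003], [1.0, -0.004, -0.0], [-0.0, -0.003, -1.0]]
contact_force: [0.3, 0.5, -0.3]
width: 0.0786
grasp_force: 0.0
```

Request:
play_rows --rows "0 0 0 0 0 0 0.9;0 0 0 0 0 0 0.9;0 0 0 0 0 0 0.9"

```text
time_s: 51.02
tool_pos: [0.5224, -0.1125, 0.252]
eef_rot: [[-0.001, 1.0, -0.001], [1.0, 0.001, 0.001], [0.001, -0.001, -1.0]]
contact_force: [0.1, -0.1, -0.2]
width: 0.0781
grasp_force: 0.0
```

```bash
python3 - <<'E'
from plan import *
im,d,P=cap("wrist");save("v",im);placed(P,-.07);placed(P,0);traylumps(P)
im,d,P=cap("side");print("scr",rect(P,(.483,.3645),.05,.05,.072));placed(P,-.07)
im,d,P=cap("scene");print("scr",rect(P,(.483,.3645),.05,.05,.072));placed(P,-.07)
E
```

```text
tab [  2.6 -73.3] z 32.8 317
plate z 8.88 slope [ 0.0009 -0.0064] 1493
wall z 8.9 slope [-0.0005  0.0004] 602
y ext [-112.1  -25.3]
tab [-1.3  0.9] z 32.8 379
plate z 8.99 slope [-0.0011 -0.0001] 1769
wall z 9.01 slope [-0.0009 -0.0035] 712
y ext [-44.7  42.5]
scr c=(484.2,363.3) 44.2x29.1 longaxis=8.2 z=61.0 n=94
tab [  0.9 -74.3] z 33.2 59
plate z 10.62 slope [0.0059 0.0094] 143
wall z 10.18 slope [ 0.0153 -0.0048] 83
y ext [-114.3  -25.5]
scr c=(485.5,362.6) 44.7x27.1 longaxis=13.3 z=60.8 n=94
tab [  2.4 -75.3] z 32.5 50
plate z 9.19 slope [-0.0134  0.0029] 165
wall z 8.57 slope [-0.0142  0.0242] 85
y ext [-114.4  -25.5]
```

View pics/v.png

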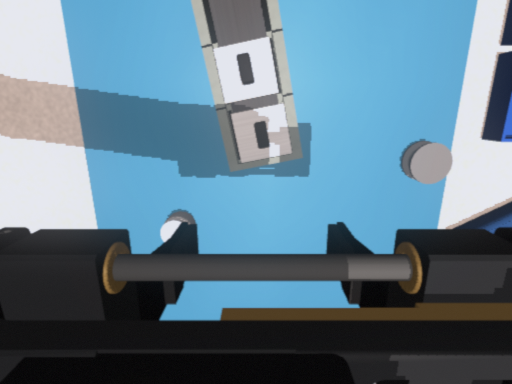

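```bash
python3 - <<'E'
from plan import *
a=wf(.0015,-.0735);b=wf(.0,-.070)
plan([(*a,.12,11.3),(*a,.051,11.3),(*b,.051,11.3)])
E
```

```text
t=51.2 from [ 0.5222 -0.1134  0.2523] ang -0.0 w 0.0782 F [ 0.3 -0.   0.7]
(np.float64(0.521872963589645), np.float64(-0.06378125818681227), 0.12, 11.3) -> 0.99 -0.01 2.65  |  -0.00 -0.00 -1.88  rows>=2.3
(np.float64(0.521872963589645), np.float64(-0.06378125818681227), 0.051, 11.3) -> 0.00 0.00 1.38  |  0.00 0.00 0.00  rows>=1.1
(np.float64(0.5197162300969762), np.float64(-0.06064302609826292), 0.051, 11.3) -> 0.07 -0.03 0.00  |  0.00 0.00 0.00  rows>=0.1
```

Request:
play_rows --rows "0.5 0 0.7 0 0 -0.8 0.6;0.99 0 1.6 0 0 -1.5 0.5;0.99 -0.01 2.4 0 0 -1.88 0.5;0.99 -0.01 2.65 0 0 -1.88 0.5;0.99 -0.01 2.65 0 0 -1.88 0.5"

```text
time_s: 51.8
tool_pos: [0.5217, -0.0652, 0.1201]
eef_rot: [[-0.193, 0.981, -0.0], [0.981, 0.193, -0.0], [0.0, -0.0, -1.0]]
contact_force: [-0.1, 0.7, 0.5]
width: 0.0446
grasp_force: 0.0
```

Request:
play_rows --rows "0 0 0.4 0 0 0 0.5;0 0 0.8 0 0 0 0.5;0 0 1.15 0 0 0 0.5;0 0 1.2 0 0 0 0.5;0 0 1.2 0 0 0 0.5"

```text
time_s: 52.42
tool_pos: [0.5227, -0.0653, 0.0614]
eef_rot: [[-0.193, 0.981, 0.003], [0.981, 0.193, -0.0], [-0.001, 0.002, -1.0]]
contact_force: [0.4, 1.2, -0.1]
width: 0.0435
grasp_force: 0.0
```

```bash
python3 - <<'E'
from plan import *
a=wf(.0015,-.0735);plan([(*a,.0515,11.3)]);print(hf(np.array(env.get_state()["tool_pos"]))*1000)
E
```

```text
t=52.4 from [ 0.5227 -0.0653  0.0614] ang 11.1 w 0.0435 F [ 0.4  1.2 -0.1]
(np.float64(0.521872963589645), np.float64(-0.06378125818681227), 0.0515, 11.3) -> 0.03 -0.01 0.20  |  0.02 0.01 -0.03  rows>=0.2
[  1.99266785 -75.11160258  21.38670336]
```

Request:
play_rows --rows "0 0 0.12 0 0 0 0.5;0 0 0.19 0 0 0 0.5;0 0 0.19 0 0 0 0;0 0 0.19 0 0 0 0;0 0 0.19 0 0 0 0" --grip_force 25

```text
time_s: 53.05
tool_pos: [0.5215, -0.065, 0.0506]
eef_rot: [[-0.194, 0.981, 0.0], [0.981, 0.194, 0.0], [-0.0, 0.0, -1.0]]
contact_force: [0.0, -0.2, 0.2]
width: 0.021
grasp_force: 0.0
```

Request:
play_rows --rows "0 0 0 0 0 0 0;0 0 0 0 0 0 0;0 0 0 0 0 0 0"

```text
time_s: 53.42
tool_pos: [0.5216, -0.065, 0.0507]
eef_rot: [[-0.193, 0.981, 0.0], [0.981, 0.193, 0.0], [-0.0, 0.0, -1.0]]
contact_force: [0.6, 0.5, 0.5]
width: 0.0138
grasp_force: 25.0
```

Request:
play_rows --rows "0.03 0 0 0 0 0 0;0.06 -0.02 0 0 0 0 0;0.09 -0.03 0 0 0 0 0;0.09 -0.03 0 0 0 0 0;0.09 -0.03 0 0 0 0 0"

```text
time_s: 54.05
tool_pos: [0.5191, -0.0607, 0.0506]
eef_rot: [[-0.194, 0.981, -0.0], [0.981, 0.194, 0.0], [0.0, -0.0, -1.0]]
contact_force: [-1.2, -0.7, 2.0]
width: 0.0138
grasp_force: 25.0
```

```bash
python3 - <<'E'
from plan import *
plan([]);print(hf(np.array(env.get_state()["tool_pos"]))*1000)
E
```

```text
t=54.0 from [ 0.5191 -0.0607  0.0506] ang 11.2 w 0.0138 F [-1.2 -0.7  2. ]
[ -0.65452325 -69.90755094  10.63469256]
```

Now press about 15 N, release, and look.

Request:
play_rows --rows "0 0 0.03 0 0 0 0;0 0 0.05 0 0 0 0;0 0 0.05 0 0 0 0"

```text
time_s: 54.42
tool_pos: [0.5191, -0.0607, 0.0506]
eef_rot: [[-0.193, 0.981, -0.0], [0.981, 0.193, -0.0], [-0.0, -0.0, -1.0]]
contact_force: [-7.2, 0.8, 23.8]
width: 0.0136
grasp_force: 25.0
```

Request:
play_rows --rows "0 0 -0.03 0 0 0 0;0 0 -0.05 0 0 0 0;0 0 -0.05 0 0 0 0.25;0 0 -0.05 0 0 0 0.4;0 0 -0.05 0 0 0 0.4"

```text
time_s: 55.05
tool_pos: [0.519, -0.0609, 0.0503]
eef_rot: [[-0.194, 0.981, -0.0], [0.981, 0.194, 0.0], [0.0, -0.0, -1.0]]
contact_force: [0.5, -0.2, 0.9]
width: 0.0316
grasp_force: 0.0
```

Request:
play_rows --rows "0 0 -0.6 0 0 0 0.5;0 0 -1.6 0 0 0 0.5;0 0 -2.6 0 0 0 0.5;-0.8 0 -3.6 0 0 0 0.5;-1.4 0 -4.0 0 0 0 0.5"

```text
time_s: 55.68
tool_pos: [0.5341, -0.1309, 0.2539]
eef_rot: [[-0.194, 0.981, 0.005], [0.981, 0.194, -0.001], [-0.002, 0.005, -1.0]]
contact_force: [0.1, 0.7, -0.1]
width: 0.0433
grasp_force: 0.0
```

Request:
play_rows --rows "0 0 0 0 0 0 0.5;0 0 0 0 0 0 0.5;0 0 0 0 0 0 0.5;0 0 0 0 0 0 0.5"

```text
time_s: 56.18
tool_pos: [0.5323, -0.1285, 0.2497]
eef_rot: [[-0.195, 0.981, -0.002], [0.981, 0.195, 0.001], [0.001, -0.001, -1.0]]
contact_force: [0.1, -0.0, -0.1]
width: 0.0433
grasp_force: 0.0
```

```bash
python3 - <<'E'
from plan import *
im,d,P=cap("wrist");placed(P,-.07);placed(P,0)
im,d,P=cap("scene");c=(.6612,.196);print("big",circ(P,c,.05,.037,.0435),"mid",circ(P,c,.036,.050,.059),"small",circ(P,c,.03,.063,.072),"scr",rect(P,(.483,.3645),.05,.055,.072))
plan([]);print(env.get_state()["joint_vel"])
E
```

```text
tab [  1.  -68.9] z 32.7 336
plate z 8.92 slope [0.0002 0.001 ] 1570
wall z 8.91 slope [-0.0011 -0.    ] 629
y ext [-111.2  -25. ]
tab [-1.2  1.1] z 32.7 409
plate z 8.96 slope [-0.0005  0.0002] 1860
wall z 9.02 slope [-0.0005  0.0016] 746
y ext [-44.9  42.6]
big c=(660.7,195.7) D=84.7 n=117 mid c=(662.3,194.4) D=66.6 n=136 small c=(663.4,195.3) D=46.5 n=54 scr c=(485.2,362.3) 43.0x24.0 longaxis=14.9 z=61.8 n=76
t=56.3 from [ 0.5325 -0.129   0.2501] ang 11.2 w 0.0437 F [-0.7 -0.3  0. ]
[ 0.00119853 -0.00159069  0.00276204 -0.00508848 -0.00075606  0.00258209
 -0.00062498]
```

All verified; handing in.

```bash
python3 -c "
from rig import env
print(env.job_done())"
```

```text
the job is handed in; nothing more can be done
None
```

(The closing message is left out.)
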